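# Peg, dial open and present the craft room padlock

### The arm

A 7-joint arm with a two-finger parallel gripper is mounted at the origin on the work surface. World frame = base frame: x ahead of the robot, y to its left, z up, the work surface at z = 0. Lengths are in m, angles in rad, forces in N, time in s.
With the tool pointing down it reaches from about 0.425 to 0.925 m from the base axis. Payload 6.8 kg.
Tool frame: the origin (TCP) lies on the centre line of the jaws, within the pads' length; the fingertips stand 19 mm ahead of it and the grasp point (between the pads) is the TCP; z points along the fingers, y is the line along which they close (so a half turn about z gives the same grasp; the last joint's range is limited). The gripper opens to 85 mm and grips with 20 to 120 N. Pads are 22 mm wide; open, the fingers measure 114 mm over their backs; the gripper's body (76 mm by 85 mm) begins 54 mm behind the grasp point. The pads swing forward as they close: fully open they stand 13 mm farther back than shut.
Start: joints at [-1.235, 0.477, 0.022, 1.555, -0.011, 1.109, -0.083], TCP at [0.29, 0.61, 0.25] pointing down, gripper open.
Joint ranges: [-2.96, 2.96], [-0.34, 2.1], [-1.41, 1.46], [0.24, 2.44], [-1.37, 4.51], [0.17, 1.92], [-2.96, 2.96]. Speed limits (rad/s): [2.39, 2.39, 3.14, 3.14, 3.14, 3.14, 3.14].

### API

Orientations are given as a rotation vector (axis times angle).
In Python, from bench import r gives the robot as it stands. The module is installed in compiled form; this text tells all that it offers.
- The arm moves only by the tool arm_command, never from a script. Its argument "rows" is a list of rows, each an object of numbers: "fingers": the opening, from -1 (shut) to 1 (fully open); "x", "y", "z": the shift along the tool's x, y, z in m; "ax", "ay", "az": the turn, a rotation vector about the tool's x, y, z in degrees. In form: [{"fingers": .., "x": .., "y": .., "z": .., "ax": .., "ay": .., "az": ..}, ...]. A call has 1 to 10 rows; each row shifts and turns the commanded pose from where the row before left it, along the tool's axes as they then stand; what a row does not reach is not made up. A row lasts 1/12 s, in which the tool goes at most 41.7 mm and 7.16 degrees, less where a joint would pass 70% of its speed; a pose out of reach is approached as far as the arm can. A call is refused whole if a number of a shift passes 0.0417 or a number of a turn 7.16, either way. A call with a gripper value outside its range is refused whole. The fingers move at their own pace and stop on an object; "grip_force" is the grip in N (left out, the last holds). Time passes only in rows, so rows that do not move let the fingers close. It gives the time, the measured TCP pose, the force, the opening and the grip force at its end, in the units of the state.
- r.get_obs(): the state, without advancing time (a new reading comes with each control period).
- r.grab_frame(name): name is "scene" or "top" or "wrist"; returns a dict with "frame" (384x512x3 uint8, red, green, blue), "depth" (384x512 float32, m along the optical axis (not along the pixel's ray), 0 where there is no reading), "K" (3x3 intrinsics, pixels), "distortion" ([k1, k2, p1, p2, k3] as OpenCV has them; the pictures are not rectified), "world_from_camera" (4x4, takes a point from camera to world coordinates). Camera axes: x right, y down, z forward; pixel columns grow to the right and rows downward; lengths in m; the calibration is good to about 2 mm. A picture is of the moment at which its call begins.
- r.hand_in(): hands the job in; it is judged then, once.
The state is a dict: "clock": time; "joints": joint angles; "qvel": joint speeds; "tau": joint torques, N m; "tcp_pos": TCP position; "orientation": TCP orientation; "contact_force": force on the tool from outside, world axes, zero at the start; "moment": the same for the moment, N m; "grip_width": finger opening in m; "gripper_force": force on a finger pad.
Only numpy, scipy, OpenCV 4.12 (cv2) and the standard library are available. Lean on these libraries where they do the work, as an engineer would, in place of code of your own. Each camera call takes 0.05 s, during which the arm holds its last target. There are 200 camera calls.

### The job

Stand the red-topped stop peg fully home in the hole of the wooden holder, between the legs of the padlock's shackle, so that the lock cannot slide out. Then turn the padlock's dial click by click until its white line is at the red mark, pull the shackle fully open against the peg, and take the open lock up out of the holder and finish holding it still, at least 20 cm above the table and touching nothing else, ready to be handed over. Leave the peg standing in its hole and everything else on the table where it is.

Things in the scene. Friction and masses are not known exactly. Their poses are not given: they have to be found in the camera images.
- peg_center (a point): wooden stop peg with a red top: plain round rod, 14 mm in diameter, 75 mm long, chamfered foot, 40 g. The point is on its axis half-way up (37.5 mm above its foot); z runs up the peg. At the start it stands upright and loose in an orange fixed rest (52 x 52 x 20 mm), its foot 8 mm above the table. Grip it in its upper 25 mm: in the bore it stands between the shackle's legs.
- peg_foot (a point): the centre of the peg's foot (lower end face); z up the peg
- bore (a point): hole for the peg, in the top face of the wooden holder: the point is the centre of its mouth, 30 mm above the table. z up; x points from the hole towards the padlock's body, y across. Blind, 16 mm in diameter, 22 mm deep: a peg fully home has its foot 8 mm above the table. The shackle's legs pass left and right of it (33 mm clear gap, legs' top 46 mm above the table).
- holder: fixed wooden block, 100 mm (x) by 92 mm (y) by 30 mm high, with 10 mm high rails left, right and behind the padlock (1.5 to 2 mm play). Origin: centre of its underside. The bore is at x = -31 mm, the padlock's body from x = -21 to 41 mm (centre at 10 mm). Its front (-x) is open: without the peg, a pull on the shackle drags the lock out. The dial is 47 mm behind the bore.
- lock_center (a point): blue combination padlock lying flat in the holder, dial up, about 0.3 kg. The point is the centre of its body, 62 mm (x) by 60 mm (y) by 24 mm thick (z), at the start 42 mm above the table. x points from the shackle end to the blunt end, parallel to the holder's x; z up out of the dial face. It can be lifted by the dial's knob.
- dial_knob (a point): black fluted round knob of the dial, 30 mm in diameter, standing 26 mm up from the lock's flat top face (face 54 mm, knob top 80 mm above the table). The point is on its axis, half-way up the knob, 6 mm towards +x from the body's centre. The white line points along this frame's -x. Grip it round at any angle; the peg in the bore stands 47 mm from this axis, 83 mm high.
- dial (a joint): angle of the dial, rad, counter-clockwise from above positive. It clicks every 0.524 rad (30 degrees) and, let go, is drawn into the nearest click (about 0.04 N m). At 0 the white line points at the red mark on the face, beside the shackle: only there is the shackle free. It starts 2 to 4 clicks counter-clockwise of the mark (positive), so turn it clockwise. End stops at -2.3 and 2.3.
- shackle_crown (a point): middle of the shackle's cross bar (crown): round steel bar, 9 mm in diameter, along the lock's y, straight for 18 mm. When shut it lies 86 mm from the body's centre towards -x, 42 mm above the table, 26 mm beyond the holder's front edge. Between it and the peg are 34 mm for a finger. Best pinched from above, fingers in front and behind (closing along the lock's x).
- shackle (a joint): how far the shackle is out of the lock, m: 0 shut, 0.020 fully open (stop). It slides along the lock's -x, away from the body, with about 3 N of friction, and stays where it is left. With the dial at any other click it gives only 1 to 2 mm. When pulled, the whole lock first slides up to about 5 mm until it rests against the peg.
- tub: bystander, loose, to be left alone: black open plastic tub, 110 mm across, 75 mm high; origin at its underside
- glue: bystander, loose, to be left alone: white glue bottle, 56 mm across, 150 mm high; origin at its underside
- scissors: bystander, loose, to be left alone: red-handled scissors lying flat, 185 mm long; origin at its underside
- stamp: bystander, loose, to be left alone: wooden printing block, 55 x 45 x 30 mm; origin at its underside
- tape: bystander, loose, to be left alone: yellow roll of tape lying flat, 84 mm across, 22 mm high; origin at its underside
- brayer: bystander, loose, to be left alone: rubber hand roller with wooden handle, lying, 150 mm long, 36 mm high; origin at its underside
- eraser: bystander, loose, to be left alone: white eraser, 45 x 20 x 13 mm; origin at its underside
Mind the look-alikes: they are no part of the job. Leave any orange or purple look-alike of the part that bears lock_center alone. What is shaped like the holder but purple or yellow is not meant.

How it is judged:
By the outcome, as a careful person would: the job done as asked, in the order asked, and still so for the second after the job is handed in, while the arm keeps its last pose, push and grip.
It also fails if it takes over 72 s, if anything falls off the work surface, if the arm or the gripper's body presses on something with over 40 N, if the wrist force passes 120 N, or if a joint passes its speed limit or range.

## Working session

There is one attempt and no reset: what is moved stays moved. The work goes in short steps, Python scripts to look and compute and a tool call to move; the robot and the scene stay as the last step left them, time stands still between calls to the robot, and variables do not carry over. Pictures are saved under pics/ and viewed, at most 10 in all, crops included, and the job is handed in when it is done.

Besides the shell and the picture viewer there is one more tool, called after "Call:" as name(argument=value, ...), one argument or row to a line, values as JSON. arm_command: Moves the arm, as the interface text tells. Its arguments: {"type":"object","properties":{"rows":{"type":"array"},"grip_force":{"type":"number"}},"required":["rows"]}

```bash
mkdir -p pics; python3 - <<'E'
from bench import r
import cv2,numpy as np
o=r.get_obs();print({k:np.round(v,3) for k,v in o.items()})
for n in("top","scene"):
    d=r.grab_frame(n);np.savez(f"{n}0.npz",**{k:np.array(v) for k,v in d.items()})
    cv2.imwrite(f"pics/{n}0.png",cv2.resize(d["frame"][:,:,::-1],(800,600)))
    print(n,d["K"],d["distortion"],np.round(d["world_from_camera"],3))
E
```

```text
{'clock': np.float64(0.0), 'joints': array([-1.235,  0.478,  0.022,  1.556, -0.011,  1.109, -0.083]), 'qvel': array([ 0.001, -0.001, -0.001,  0.   ,  0.001, -0.001,  0.002]), 'tau': array([-0.0000e+00, -5.9646e+01,  1.6080e+00, -2.8119e+01,  1.3000e-02,
        9.0000e-03,  0.0000e+00]), 'tcp_pos': array([0.29 , 0.609, 0.249]), 'orientation': array([-6.910e-01, -3.064e+00,  3.000e-03]), 'contact_force': array([ 0.936, -0.115,  0.205]), 'moment': array([0.006, 0.016, 0.02 ]), 'gripper_force': np.float64(0.0), 'grip_width': np.float64(0.085)}
top [[370.75520635   0.         249.58517785]
 [  0.         370.75520635 190.80270849]
 [  0.           0.           1.        ]] [-0.03111592  0.          0.          0.          0.        ] [[-0.012 -0.981  0.194  0.331]
 [-1.     0.014  0.006 -0.015]
 [-0.009 -0.194 -0.981  1.192]
 [ 0.     0.     0.     1.   ]]
scene [[401.44855855   0.         253.71019558]
 [  0.         401.44855855 186.03278856]
 [  0.           0.           1.        ]] [-0.05329265  0.          0.          0.          0.        ] [[ 0.302  0.713 -0.632  1.185]
 [ 0.953 -0.228  0.198 -0.207]
 [-0.003 -0.662 -0.749  0.835]
 [ 0.     0.     0.     1.   ]]
```

View pics/top0.png

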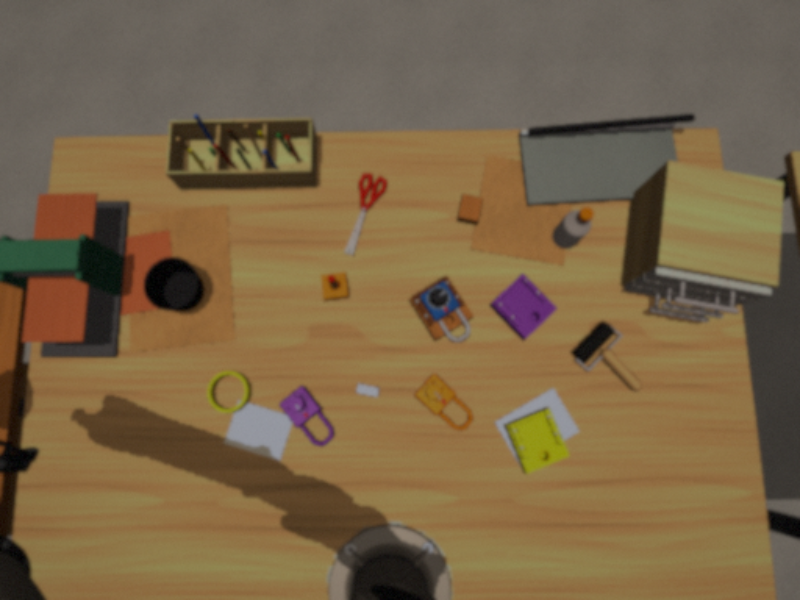

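View pics/scene0.png

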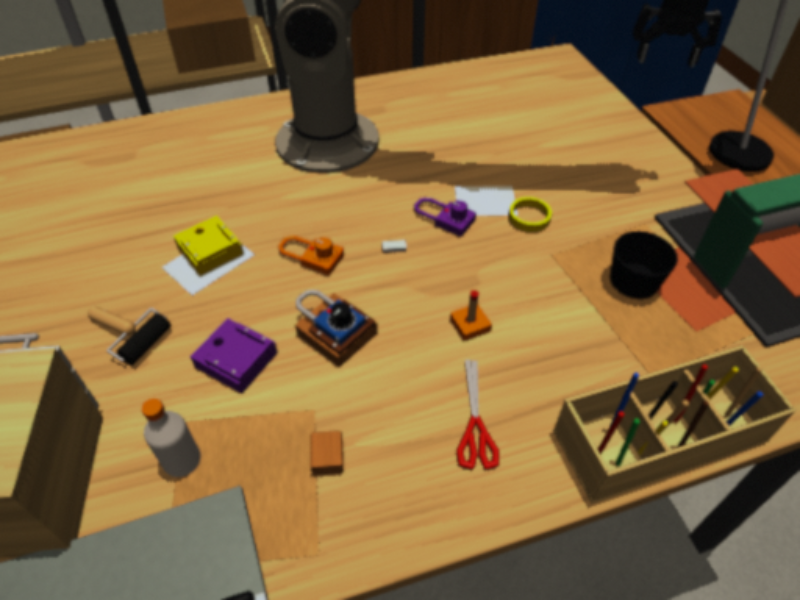

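Candidates (800x600 top picture): the lock could be blue (440,300), orange (438,395) or purple (303,407). The holder could be wooden (441,308), purple (523,306) or yellow (537,440). The peg is in the orange rest at (334,285). I choose the blue lock in the wooden holder and the red-topped peg.

```bash
cat > h.py <<'E'
import numpy as np,cv2
from scipy.spatial.transform import Rotation as R
def ray(d,px):
    u=cv2.undistortPoints(np.array(px,float).reshape(-1,1,2),d["K"],np.array(d["distortion"],float)).reshape(-1,2)
    T=np.array(d["world_from_camera"]);v=np.c_[u,np.ones(len(u))]@T[:3,:3].T
    return T[:3,3],v
def plane(d,px,z):
    o,v=ray(d,px);return o+v*((z-o[2])/v[:,2])[:,None]
def cross(d1,p1,d2,p2):
    o1,v1=ray(d1,p1);o2,v2=ray(d2,p2);v1=v1[0];v2=v2[0]
    s=np.linalg.lstsq(np.c_[v1,-v2],o2-o1,rcond=None)[0]
    a=o1+s[0]*v1;b=o2+s[1]*v2;return (a+b)/2,np.linalg.norm(a-b)
def blobs(m,amin=8):
    n,l,s,c=cv2.connectedComponentsWithStats(m.astype(np.uint8))
    return [(s[i,4],c[i].round(2),s[i,:4]) for i in range(1,n) if s[i,4]>=amin],l
def hsv(d): return cv2.cvtColor(d["frame"],cv2.COLOR_RGB2HSV)
E
python3 - <<'E'
from h import *
D={n:dict(np.load(n+"0.npz")) for n in("top","scene")}
boxes={"top":[(255,165,312,225),(200,168,228,195)],"scene":[(180,175,250,240),(280,180,320,220)]}
out=[]
for n,bx in boxes.items():
    d=D[n];h=hsv(d);H,S,V=cv2.split(h)
    for k,(a,b,c,e) in enumerate(bx):
        roi=np.zeros(H.shape,bool);roi[b:e,a:c]=1
        ms={"blue":(H>100)&(H<125)&(S>130),"red":((H<5)|(H>172))&(S>130),"grey":(S<70)&(V>90),"orange":(H>8)&(H<18)&(S>190)}
        for kk,m in ms.items():
            bl,_=blobs(m&roi)
            for q in bl: print(n,k,kk,q[0],q[1],q[2],plane(d,[q[1]],.054 if k==0 else .083)[0].round(3))
        out.append(cv2.resize(d["frame"][b:e,a:c,::-1],(390,290),interpolation=cv2.INTER_CUBIC))
cv2.imwrite("pics/crop.png",np.vstack([np.hstack(out[:2]),np.hstack(out[2:])]))
E
```

```text
top 0 blue 10 [283.3 182.4] [282 181   4   4] [ 0.582 -0.114  0.054]
top 0 blue 61 [276.66 197.31] [270 188  14  16] [ 0.535 -0.092  0.054]
top 0 blue 33 [289.45 194.03] [287 189   6  10] [ 0.544 -0.132  0.054]
top 0 grey 117 [292.49 209.92] [281 197  20  22] [ 0.494 -0.14   0.054]
top 1 orange 153 [214.27 182.55] [207 175  16  17] [0.578 0.1   0.083]
scene 0 blue 192 [215.71 208.5 ] [202 199  31  20] [ 0.568 -0.113  0.054]
scene 0 grey 118 [199.44 193.32] [190 186  27  19] [ 0.507 -0.141  0.054]
scene 0 orange 19 [204.32 196.95] [201 194   7   7] [ 0.523 -0.131  0.054]
scene 0 orange 442 [213.52 217.69] [190 205  50  28] [ 0.594 -0.125  0.054]
scene 1 red 14 [303.14 188.64] [302 187   4   5] [0.596 0.106 0.083]
scene 1 orange 358 [300.78 205.92] [289 195  25  22] [0.645 0.08  0.083]
```

View pics/crop.png

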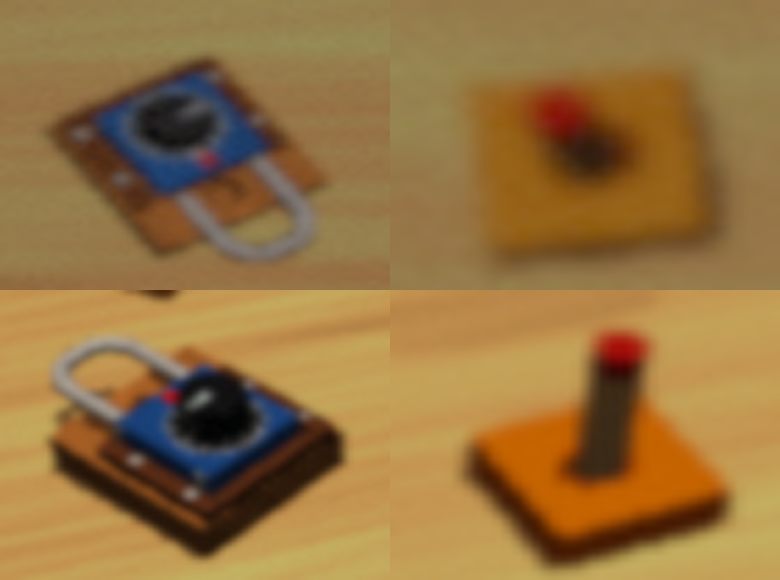

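The crop confirms the choice: the blue lock with its red mark in the wooden holder, with knob centre at about crop (180,120) and crown at about (270,250), and the red-topped peg in the orange rest. Next I move to a vantage point for the wrist camera.

Call:
arm_command(
  rows=[
    {"fingers": 1, "x": -0.0287, "y": -0.0248, "z": -0.0047},
    {"fingers": 1, "x": -0.0287, "y": -0.0248, "z": -0.0047},
    {"fingers": 1, "x": -0.0287, "y": -0.0248, "z": -0.0047},
    {"fingers": 1, "x": -0.0287, "y": -0.0248, "z": -0.0047},
    {"fingers": 1, "x": -0.0287, "y": -0.0248, "z": -0.0047},
    {"fingers": 1, "x": -0.0287, "y": -0.0248, "z": -0.0047},
    {"fingers": 1, "x": -0.0287, "y": -0.0248, "z": -0.0047},
    {"fingers": 1, "x": -0.0287, "y": -0.0248, "z": -0.0047},
    {"fingers": 1, "x": -0.0287, "y": -0.0248, "z": -0.0047},
    {"fingers": 1, "x": -0.0287, "y": -0.0248, "z": -0.0047},
  ],
)

```text
validation failed for argument at $.ro...
```

Call:
arm_command(
  rows=[
    {"fingers": 1, "x": -0.0287, "y": -0.0248, "z": -0.0047},
    {"fingers": 1, "x": -0.0287, "y": -0.0248, "z": -0.0047},
    {"fingers": 1, "x": -0.0287, "y": -0.0248, "z": -0.0047},
    {"fingers": 1, "x": -0.0287, "y": -0.0248, "z": -0.0047},
    {"fingers": 1, "x": -0.0287, "y": -0.0248, "z": -0.0047},
    {"fingers": 1, "x": -0.0287, "y": -0.0248, "z": -0.0047},
    {"fingers": 1, "x": -0.0287, "y": -0.0248, "z": -0.0047},
    {"fingers": 1, "az": 7},
    {"fingers": 1, "az": 7},
    {"fingers": 1, "az": 7},
  ],
)

```text
validation failed for argument at $.ro...
```

Call:
arm_command(
  rows=[
    {"fingers": 1, "az": 7},
    {"fingers": 1, "az": 7},
    {"fingers": 1, "az": 7},
    {"fingers": 1, "az": 7},
    {"fingers": 1, "az": 7},
    {"fingers": 1, "az": 7},
    {"fingers": 1, "az": 7},
    {"fingers": 1, "az": 7},
    {"fingers": 1, "az": 7},
    {"fingers": 1, "az": 7},
  ],
)

```text
validation failed for argument at $.ro...
```

Call:
arm_command(
  rows=[
    {"fingers": 1, "az": 7},
    {"fingers": 1, "az": 7},
    {"fingers": 1, "az": 7},
    {"fingers": 1, "az": 7},
    {"fingers": 1, "az": 6},
    {"fingers": 1},
    {"fingers": 1},
  ],
)

```text
validation failed for argument at $.ro...
```

```bash
python3 - <<'E'
from bench import r
from h import *
o=r.get_obs();print(o["clock"],o["tcp_pos"],o["joints"].round(2) if hasattr(o["joints"],'round') else o["joints"])
Rm=R.from_rotvec(o["orientation"]).as_matrix();print(Rm.round(3))
d=r.grab_frame("wrist");np.savez("w1.npz",**{k:np.array(v) for k,v in d.items()})
T=np.array(d["world_from_camera"]);print(d["K"][0][0],d["distortion"],T.round(3));print("cam in tool",(Rm.T@(T[:3,3]-o["tcp_pos"])).round(3),(Rm.T@T[:3,:3]).round(2))
cv2.imwrite("pics/w1.png",cv2.resize(d["frame"][:,:,::-1],(800,600)))
E
```

```text
0.1 [0.28962836 0.60914832 0.24940702] [-1.24  0.48  0.02  1.56 -0.01  1.11 -0.08]
[[-0.903  0.429 -0.001]
 [ 0.429  0.903 -0.002]
 [-0.    -0.002 -1.   ]]
285.4522170692465 [0.0162084 0.        0.        0.        0.       ] [[ 0.43   0.866  0.257  0.226]
 [ 0.903 -0.412 -0.123  0.641]
 [-0.001  0.285 -0.958  0.374]
 [ 0.     0.     0.     1.   ]]
cam in tool [ 0.071  0.001 -0.125] [[-0.   -0.96 -0.29]
 [ 1.   -0.    0.  ]
 [-0.   -0.29  0.96]]
```

View pics/w1.png

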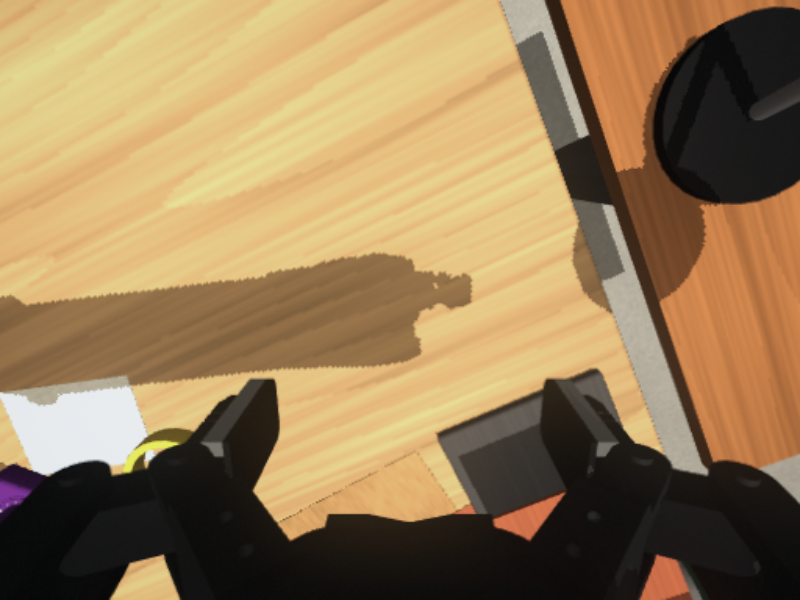

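The wrist view at the start shows bare table, the shadow and my fingers, with nothing to act on. The call was refused by validation, so I'll try rows with every key.

Call:
arm_command(
  rows=[
    {"fingers": 1, "x": -0.0287, "y": -0.0248, "z": -0.0047, "ax": 0, "ay": 0, "az": 0},
  ],
)

```text
clock: 0.23
tcp_pos: [0.299, 0.5801, 0.2531]
orientation: [-0.676, -3.063, -0.001]
contact_force: [-1.3, 0.5, 0.8]
grip_width: 0.0854
gripper_force: 0.0
```

Call:
arm_command(
  rows=[
    {"fingers": 1, "x": -0.0287, "y": -0.0248, "z": -0.0047, "ax": 0, "ay": 0, "az": 0},
    {"fingers": 1, "x": -0.0287, "y": -0.0248, "z": -0.0047, "ax": 0, "ay": 0, "az": 0},
    {"fingers": 1, "x": -0.0287, "y": -0.0248, "z": -0.0047, "ax": 0, "ay": 0, "az": 0},
    {"fingers": 1, "x": -0.0287, "y": -0.0248, "z": -0.0047, "ax": 0, "ay": 0, "az": 0},
    {"fingers": 1, "x": -0.0287, "y": -0.0248, "z": -0.0047, "ax": 0, "ay": 0, "az": 0},
    {"fingers": 1, "x": -0.0287, "y": -0.0248, "z": -0.0047, "ax": 0, "ay": 0, "az": 0},
    {"fingers": 1, "x": -0.0287, "y": -0.0248, "z": -0.0047, "ax": 0, "ay": 0, "az": 0},
    {"fingers": 1, "x": -0.0287, "y": -0.0248, "z": -0.0047, "ax": 0, "ay": 0, "az": 0},
    {"fingers": 1, "x": -0.0287, "y": -0.0248, "z": -0.0047, "ax": 0, "ay": 0, "az": 0},
    {"fingers": 1, "x": -0.0287, "y": -0.0248, "z": -0.0047, "ax": 0, "ay": 0, "az": 0},
  ],
)

```text
clock: 1.07
tcp_pos: [0.458, 0.2258, 0.3022]
orientation: [-0.691, -3.064, -0.0]
contact_force: [1.0, -0.0, 0.3]
grip_width: 0.0854
gripper_force: 0.0
```

Call:
arm_command(
  rows=[
    {"fingers": 1, "x": -0.0287, "y": -0.0248, "z": -0.0047, "ax": 0, "ay": 0, "az": 0},
    {"fingers": 1, "x": -0.0287, "y": -0.0248, "z": -0.0047, "ax": 0, "ay": 0, "az": 0},
    {"fingers": 1, "x": -0.0287, "y": -0.0248, "z": -0.0047, "ax": 0, "ay": 0, "az": 0},
    {"fingers": 1, "x": -0.0287, "y": -0.0248, "z": -0.0047, "ax": 0, "ay": 0, "az": 0},
    {"fingers": 1, "x": -0.0287, "y": -0.0248, "z": -0.0047, "ax": 0, "ay": 0, "az": 0},
    {"fingers": 1, "x": -0.0287, "y": -0.0248, "z": -0.0047, "ax": 0, "ay": 0, "az": 0},
    {"fingers": 1, "x": 0, "y": 0, "z": 0, "ax": 0, "ay": 0, "az": 7},
    {"fingers": 1, "x": 0, "y": 0, "z": 0, "ax": 0, "ay": 0, "az": 7},
    {"fingers": 1, "x": 0, "y": 0, "z": 0, "ax": 0, "ay": 0, "az": 7},
    {"fingers": 1, "x": 0, "y": 0, "z": 0, "ax": 0, "ay": 0, "az": 7},
  ],
)

```text
clock: 1.9
tcp_pos: [0.5493, 0.019, 0.3299]
orientation: [-1.422, -2.801, 0.0]
contact_force: [0.1, 0.4, 0.2]
grip_width: 0.0854
gripper_force: 0.0
```

Call:
arm_command(
  rows=[
    {"fingers": 1, "x": 0, "y": 0, "z": 0, "ax": 0, "ay": 0, "az": 7},
    {"fingers": 1, "x": 0, "y": 0, "z": 0, "ax": 0, "ay": 0, "az": 7},
    {"fingers": 1, "x": 0, "y": 0, "z": 0, "ax": 0, "ay": 0, "az": 7},
    {"fingers": 1, "x": 0, "y": 0, "z": 0, "ax": 0, "ay": 0, "az": 7},
    {"fingers": 1, "x": 0, "y": 0, "z": 0, "ax": 0, "ay": 0, "az": 7},
    {"fingers": 1, "x": 0, "y": 0, "z": 0, "ax": 0, "ay": 0, "az": 7},
    {"fingers": 1, "x": 0, "y": 0, "z": 0, "ax": 0, "ay": 0, "az": 7},
    {"fingers": 1, "x": 0, "y": 0, "z": 0, "ax": 0, "ay": 0, "az": 7},
    {"fingers": 1, "x": 0, "y": 0, "z": 0, "ax": 0, "ay": 0, "az": 7},
    {"fingers": 1, "x": 0, "y": 0, "z": 0, "ax": 0, "ay": 0, "az": 7},
  ],
)

```text
clock: 2.73
tcp_pos: [0.5492, 0.0194, 0.33]
orientation: [-2.771, -1.48, 0.001]
contact_force: [-0.5, 0.0, -0.1]
grip_width: 0.0853
gripper_force: 0.0
```

Call:
arm_command(
  rows=[
    {"fingers": 1, "x": 0, "y": 0, "z": 0, "ax": 0, "ay": 0, "az": 7},
    {"fingers": 1, "x": 0, "y": 0, "z": 0, "ax": 0, "ay": 0, "az": 7},
    {"fingers": 1, "x": 0, "y": 0, "z": 0, "ax": 0, "ay": 0, "az": 7},
    {"fingers": 1, "x": 0, "y": 0, "z": 0, "ax": 0, "ay": 0, "az": 6},
    {"fingers": 1, "x": 0, "y": 0, "z": 0, "ax": 0, "ay": 0, "az": 0},
    {"fingers": 1, "x": 0, "y": 0, "z": 0, "ax": 0, "ay": 0, "az": 0},
  ],
)

```text
clock: 3.23
tcp_pos: [0.5493, 0.0195, 0.33]
orientation: [3.036, 0.807, -0.001]
contact_force: [0.0, -0.2, 0.2]
grip_width: 0.085
gripper_force: 0.0
```

```bash
python3 - <<'E'
from bench import r
from h import *
o=r.get_obs();print(o["clock"],o["tcp_pos"],np.round(o["joints"],2))
Rm=R.from_rotvec(o["orientation"]).as_matrix();print(Rm.round(3))
d=r.grab_frame("wrist");np.savez("w2.npz",**{k:np.array(v) for k,v in d.items()})
cv2.imwrite("pics/w2.png",cv2.resize(d["frame"][:,:,::-1],(800,600)))
E
```

```text
3.2333 [0.54925904 0.01949147 0.32998773] [-0.71  0.23  0.67  1.79 -0.15  1.18 -1.04]
[[ 0.868  0.496 -0.   ]
 [ 0.496 -0.868 -0.   ]
 [-0.    -0.    -1.   ]]
```

View pics/w2.png

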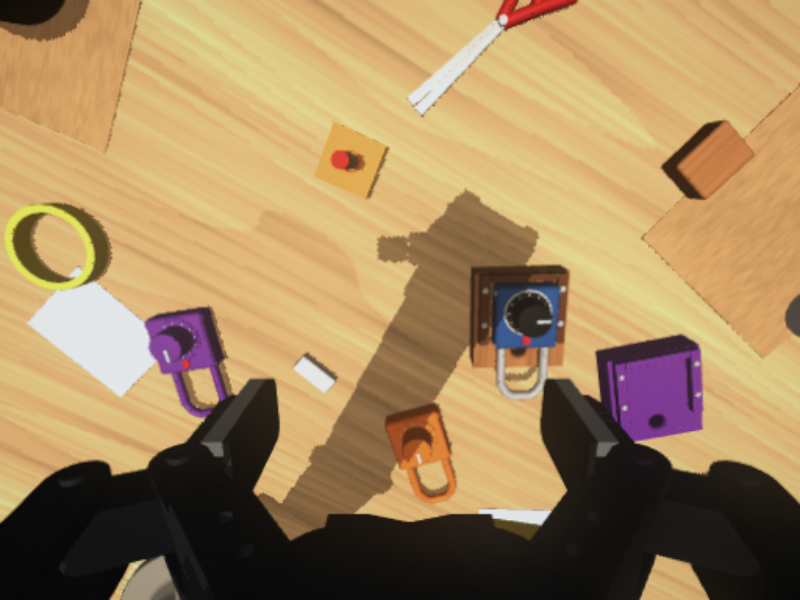

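The view shows the red peg top at (341,160), the blue lock body at (526,315) with knob and white line pointing right (about +90°, 3 clicks), and the crown at (522,396). Next I measure.

```bash
python3 - <<'E'
from h import *
d=dict(np.load("w2.npz"));H,S,V=cv2.split(hsv(d))
def roi(a,b,c,e):
    m=np.zeros(H.shape,bool);m[b:e,a:c]=1;return m
s=.64
red=((H<6)|(H>172))&(S>150)&(V>110)
for q in blobs(red&roi(200,85,235,118))[0]: print("pegtop",q[0],q[1],q[2],plane(d,[q[1]],.083)[0].round(4))
for q in blobs(red&roi(320,205,350,228))[0]: print("mark",q[0],q[1],plane(d,[q[1]],.054)[0].round(4))
blue=(H>100)&(H<128)&(S>120)&(V>50)
m=blue&roi(295,160,375,240)
p=np.argwhere(m)[:,::-1]
hull=cv2.convexHull(p.astype(np.int32))
P=plane(d,hull.reshape(-1,2),.054)[:,:2]
rc=cv2.minAreaRect((P*1e4).astype(np.float32));print("blue rect",np.array(rc[0])/1e4,np.array(rc[1])/1e4,rc[2])
P=plane(d,p,.054)[:,:2]
a=np.radians(29.7);ex=np.array([np.cos(a),np.sin(a)]);ey=np.array([-ex[1],ex[0]])
print("blue ext x",np.percentile(P@ex,[.5,99.5]),"y",np.percentile(P@ey,[.5,99.5]))
g=(S<75)&(V>90)&roi(310,218,352,258)
bl,l=blobs(g,40)
for q in bl: print("grey",q)
# shackle pts at bar mid height z .046
q=np.argwhere(g)[:,::-1];P=plane(d,q,.044)[:,:2];L=np.c_[P@ex,P@ey];print("shackle ext",np.percentile(L[:,0],[1,99]),np.percentile(L[:,1],[1,99]))
dk=(V<60)&roi(318,180,356,218)
for q in blobs(dk,40)[0]: print("knob",q[0],q[1],q[2],plane(d,[q[1]],.08)[0].round(4))
# dark bore
bo=(V<75)&roi(320,220,345,230)
for q in blobs(bo,5)[0]: print("bore?",q[0],q[1],q[2],plane(d,[q[1]],.03)[0].round(4))
wl=(S<60)&(V>170)&roi(325,190,355,215)
for q in blobs(wl,3)[0]: print("white",q[0],q[1],q[2],plane(d,[q[1]],.08)[0].round(4))
cv2.imwrite("pics/w2c.png",cv2.resize(d["frame"][150:265,285:385,::-1],(600,690)[:1]+(600,),interpolation=cv2.INTER_CUBIC))
E
```

```text
pegtop 102 [217.58 101.94] [212  97  12  11] [0.5942 0.1074 0.083 ]
mark 21 [336.38 217.1 ] [ 0.5349 -0.1181  0.054 ]
blue rect [ 0.55330986 -0.10588585] [0.05827003 0.05688308] 31.669069290161133
blue ext x [0.39979815 0.4572771 ] y [-0.39462978 -0.33823872]
grey (np.int32(428), array([333.66, 239.91]), array([318, 222,  34,  34], dtype=int32))
shackle ext [0.33754439 0.3942098 ] [-0.39318276 -0.34292742]
knob 119 [332.56 181.6 ] [318 180  38   6] [ 0.58   -0.0737  0.08  ]
knob 543 [338.2  201.14] [325 188  28  28] [ 0.5608 -0.0959  0.08  ]
bore? 26 [331.5  224.42] [328 223   8   4] [ 0.5159 -0.1288  0.03  ]
white 15 [347.73 205.53] [344 205   8   2] [ 0.562  -0.1109  0.08  ]
white 4 [326.5 209.5] [325 208   4   4] [ 0.5426 -0.0887  0.08  ]
```

View pics/w2c.png

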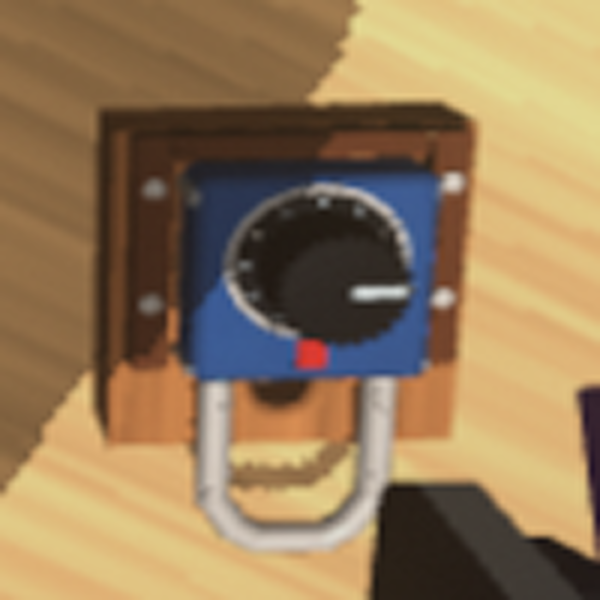

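Call:
arm_command(
  rows=[
    {"fingers": 1, "x": 0.0206, "y": -0.0135, "z": 0.03, "ax": 0, "ay": 0, "az": 0},
    {"fingers": 1, "x": 0.0207, "y": -0.0135, "z": 0.03, "ax": 0, "ay": 0, "az": 0},
    {"fingers": 1, "x": 0.0206, "y": -0.0135, "z": 0.03, "ax": 0, "ay": 0, "az": 0},
    {"fingers": 1, "x": 0.0207, "y": -0.0135, "z": 0.03, "ax": 0, "ay": 0, "az": 0},
    {"fingers": 0.2, "x": 0, "y": 0, "z": 0.015, "ax": 0, "ay": 0, "az": 0},
    {"fingers": 0.2, "x": 0, "y": 0, "z": 0, "ax": 0, "ay": 0, "az": 0},
    {"fingers": 0.2, "x": 0, "y": 0, "z": 0, "ax": 0, "ay": 0, "az": 0},
  ],
)

```text
clock: 3.87
tcp_pos: [0.5942, 0.1064, 0.1947]
orientation: [3.036, 0.803, -0.003]
contact_force: [1.0, -1.3, 0.1]
grip_width: 0.0522
gripper_force: 0.0
```

```bash
cat >> h.py <<'E'
def shot(n):
    from bench import r
    o=r.get_obs();d=r.grab_frame("wrist");Rm=R.from_rotvec(o["orientation"]).as_matrix()
    print(o["clock"],"tcp",np.round(o["tcp_pos"],4),"yaw",np.degrees(np.arctan2(Rm[1,0],Rm[0,0])).round(2),"F",np.round(o["contact_force"],1),"w",round(float(o["grip_width"]),4),"gf",round(float(o["gripper_force"]),1),"q7",round(float(o["joints"][6]),2))
    np.savez(n+".npz",**{k:np.array(v) for k,v in d.items()},R=Rm,tcp=np.array(o["tcp_pos"]))
    return d,o,Rm
def roi(a,b,c,e):
    m=np.zeros((384,512),bool);m[b:e,a:c]=1;return m
E
python3 - <<'E'
from h import *
d,o,Rm=shot("w3")
H,S,V=cv2.split(hsv(d))
red=((H<6)|(H>172))&(S>150)&(V>110)
for q in blobs(red,30)[0]:
    p=plane(d,[q[1]],.083)[0];print(q,p.round(4),"tool delta",(Rm.T@(p-o["tcp_pos"])).round(4))
cv2.imwrite("pics/w3.png",cv2.resize(d["frame"][:,:,::-1],(640,480)))
E
```

```text
3.8667 tcp [0.5942 0.1064 0.1947] yaw 29.64 F [ 1.  -1.3  0.1] w 0.0522 gf 0.0 q7 -1.05
(np.int32(2865), array([438.79,  30.91]), array([392,   0,  92,  69], dtype=int32)) [0.7699 0.0566 0.083 ] tool delta [0.1283 0.1301 0.1115]
(np.int32(178), array([259.74, 197.97]), array([253, 191,  15,  15], dtype=int32)) [0.5938 0.1074 0.083 ] tool delta [ 0.0004 -0.0011  0.1117]
```

View pics/w3.png

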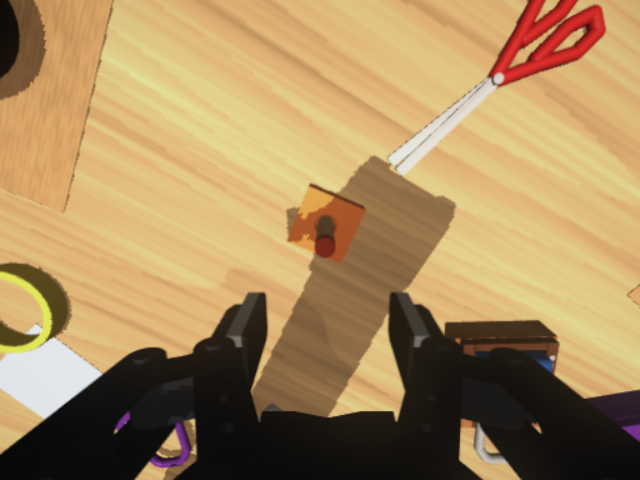

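The peg top at (325,247) is centred between the fingertips. Descend and grip.

Call:
arm_command(
  rows=[
    {"fingers": 0.2, "x": 0.0004, "y": -0.001, "z": 0.03, "ax": 0, "ay": 0, "az": 0},
    {"fingers": 0.2, "x": 0, "y": 0, "z": 0.03, "ax": 0, "ay": 0, "az": 0},
    {"fingers": 0.2, "x": 0, "y": 0, "z": 0.03, "ax": 0, "ay": 0, "az": 0},
    {"fingers": 0.2, "x": 0, "y": 0, "z": 0.0285, "ax": 0, "ay": 0, "az": 0},
    {"fingers": -0.4, "x": 0, "y": 0, "z": 0, "ax": 0, "ay": 0, "az": 0},
    {"fingers": -1, "x": 0, "y": 0, "z": 0, "ax": 0, "ay": 0, "az": 0},
    {"fingers": -1, "x": 0, "y": 0, "z": 0, "ax": 0, "ay": 0, "az": 0},
    {"fingers": -1, "x": 0, "y": 0, "z": 0, "ax": 0, "ay": 0, "az": 0},
  ],
  grip_force=40,
)

```text
clock: 4.58
tcp_pos: [0.5964, 0.108, 0.0795]
orientation: [-3.038, -0.801, -0.007]
contact_force: [0.9, 0.1, 0.7]
grip_width: 0.0128
gripper_force: 38.9
```

Call:
arm_command(
  rows=[
    {"fingers": -1, "x": 0, "y": 0, "z": -0.02, "ax": 0, "ay": 0, "az": 0},
    {"fingers": -1, "x": 0, "y": 0, "z": -0.03, "ax": 0, "ay": 0, "az": 0},
    {"fingers": -1, "x": 0, "y": 0, "z": -0.03, "ax": 0, "ay": 0, "az": 0},
    {"fingers": -1, "x": 0, "y": 0, "z": -0.03, "ax": 0, "ay": 0, "az": 0},
    {"fingers": -1, "x": -0.0263, "y": 0.0236, "z": 0, "ax": 0, "ay": 0, "az": 0},
    {"fingers": -1, "x": -0.0263, "y": 0.0236, "z": 0, "ax": 0, "ay": 0, "az": 0},
    {"fingers": -1, "x": -0.0263, "y": 0.0236, "z": 0, "ax": 0, "ay": 0, "az": 0},
    {"fingers": -1, "x": -0.0263, "y": 0.0236, "z": 0, "ax": 0, "ay": 0, "az": 0},
    {"fingers": -1, "x": -0.0263, "y": 0.0236, "z": 0, "ax": 0, "ay": 0, "az": 0},
  ],
)

```text
clock: 5.33
tcp_pos: [0.5384, -0.061, 0.1888]
orientation: [3.037, 0.802, 0.006]
contact_force: [0.6, -0.2, 0.1]
grip_width: 0.0122
gripper_force: 39.1
```

Call:
arm_command(
  rows=[
    {"fingers": -1, "x": -0.0263, "y": 0.0236, "z": 0, "ax": 0, "ay": 0, "az": 0},
    {"fingers": -1, "x": -0.0263, "y": 0.0236, "z": 0, "ax": 0, "ay": 0, "az": 0},
    {"fingers": -1, "x": 0, "y": 0, "z": 0, "ax": 0, "ay": 0, "az": 0},
    {"fingers": -1, "x": 0, "y": 0, "z": 0, "ax": 0, "ay": 0, "az": 0},
  ],
)

```text
clock: 5.67
tcp_pos: [0.5156, -0.1292, 0.1887]
orientation: [3.039, 0.793, 0.005]
contact_force: [1.2, 1.1, 0.1]
grip_width: 0.0127
gripper_force: 39.1
```

```bash
python3 - <<'E'
from h import *
d,o,Rm=shot("w4");print(Rm.round(3))
cv2.imwrite("pics/w4.png",cv2.resize(d["frame"][130:340,150:430,::-1],(800,600),interpolation=cv2.INTER_CUBIC))
E
```

```text
5.6667 tcp [ 0.5156 -0.1292  0.1887] yaw 29.26 F [1.2 1.1 0.1] w 0.0127 gf 39.1 q7 -0.65
[[ 0.872  0.489  0.003]
 [ 0.489 -0.872  0.   ]
 [ 0.003  0.001 -1.   ]]
```

View pics/w4.png

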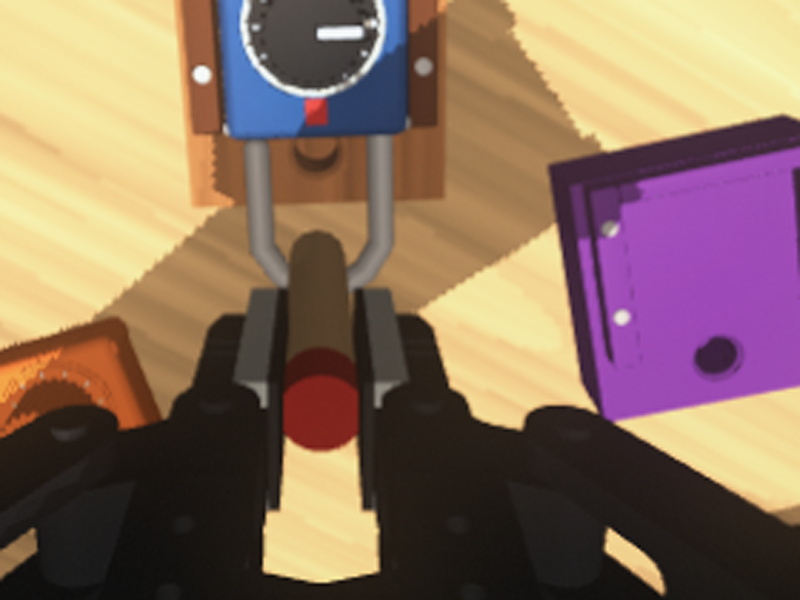

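The crop shows the peg held straight, red top at (321,413) and foot edge at (318,232). The bore mouth is at about (317,151), the front edge of the holder runs (193,206)–(445,197), and the white line points right. Next I compute the offsets.

```bash
python3 - <<'E'
from h import *
d=dict(np.load("w4.npz"));Rm=d["R"];t=d["tcp"]
f=lambda *p:[(150+.35*x,130+.35*y) for x,y in p]
def yaw(a,b,z):
    P=plane(d,f(a,b),z);v=P[1]-P[0];return np.degrees(np.arctan2(v[1],v[0])),np.linalg.norm(v)
print("front edge",yaw((445,197),(193,206),.03))
print("body front",yaw((407,134),(230,137),.054))
g=cv2.cvtColor(d["frame"],cv2.COLOR_RGB2GRAY);H,S,V=cv2.split(hsv(d))
red=((H<6)|(H>172))&(S>150)&(V>90)
for q in blobs(red,15)[0]: print("red",q[0],q[1],q[2],plane(d,[q[1]],.054)[0].round(4),plane(d,[q[1]],.192)[0].round(4))
print("pegtop circle",plane(d,f((321,413)),.192).round(4))
P=plane(d,f((290,255),(347,255)),.117);print("foot sides",P.round(4),np.linalg.norm(P[1]-P[0]))
P=plane(d,f((318.5,232)),.117);print("foot far edge",P.round(4),"tool",((P-t)@Rm).round(4))
P=plane(d,f((294,150),(340,150),(317,171)),.03);print("bore l r front",P.round(4),np.linalg.norm(P[1]-P[0]))
print("tool frame",((P-t)@Rm).round(4))
b=(V<75)&roi(248,175,275,192)
for q in blobs(b,5)[0]: print("dark",q)
P=plane(d,f((247,180),(271,180),(369,180),(393,180)),.046);print("legs",((P-t)@Rm).round(4))
K=plane(d,f((314,30)),.08)
E
```

```text
front edge (np.float64(121.35829161694849), np.float64(0.09190701605530815))
body front (np.float64(120.21672372453554), np.float64(0.05769475326311385))
red 54 [260.13 168.57] [257 165   7   9] [ 0.5345 -0.1178  0.054 ] [ 0.5587 -0.105   0.192 ]
red 577 [261.71 273.7 ] [249 261  26  26] [ 0.4393 -0.1728  0.054 ] [ 0.5141 -0.1308  0.192 ]
pegtop circle [[ 0.5138 -0.1313  0.192 ]]
foot sides [[ 0.5094 -0.1249  0.117 ]
 [ 0.5165 -0.1377  0.117 ]] 0.014686147428922814
foot far edge [[ 0.5184 -0.1282  0.117 ]] tool [[0.0027 0.0005 0.0717]]
bore l r front [[ 0.5141 -0.1207  0.03  ]
 [ 0.5221 -0.135   0.03  ]
 [ 0.5113 -0.1317  0.03  ]] 0.016465489877791558
tool frame [[ 0.0024 -0.0084  0.1587]
 [ 0.0024  0.0081  0.1587]
 [-0.0054 -0.0002  0.1587]]
dark (np.int32(14), array([266.5, 177. ]), array([260, 177,  14,   1], dtype=int32))
dark (np.int32(27), array([262.59, 186.3 ]), array([257, 183,  11,   6], dtype=int32))
legs [[-0.0041 -0.024   0.1426]
 [-0.0041 -0.0158  0.1426]
 [-0.0042  0.0176  0.1427]
 [-0.0042  0.0258  0.1427]]
```

Call:
arm_command(
  rows=[
    {"fingers": -1, "x": 0.0053, "y": -0.0007, "z": 0, "ax": 0, "ay": 0, "az": -2},
    {"fingers": -1, "x": 0, "y": 0, "z": 0.03, "ax": 0, "ay": 0, "az": 0},
    {"fingers": -1, "x": 0, "y": 0, "z": 0.025, "ax": 0, "ay": 0, "az": 0},
    {"fingers": -1, "x": 0, "y": 0, "z": 0.02, "ax": 0, "ay": 0, "az": 0},
    {"fingers": -1, "x": 0, "y": 0, "z": 0.006, "ax": 0, "ay": 0, "az": 0},
    {"fingers": -1, "x": 0, "y": 0, "z": 0, "ax": 0, "ay": 0, "az": 0},
    {"fingers": -1, "x": 0, "y": 0, "z": 0, "ax": 0, "ay": 0, "az": 0},
  ],
)

```text
clock: 6.3
tcp_pos: [0.5207, -0.122, 0.1058]
orientation: [-3.022, -0.858, 0.0]
contact_force: [0.0, 0.4, -0.2]
grip_width: 0.0123
gripper_force: 47.6
```

```bash
python3 - <<'E'
from h import *
d,o,Rm=shot("w5");t=o["tcp_pos"]
H,S,V=cv2.split(hsv(d))
red=((H<6)|(H>172))&(S>150)&(V>90)
for q in blobs(red,15)[0]:
  print("red",q[0],q[1],q[2],*[((plane(d,[q[1]],z)[0]-t)@Rm).round(4) for z in(.054,t[2]+.0035)])
cv2.imwrite("pics/w5.png",cv2.resize(d["frame"][150:300,170:350,::-1],(720,600),interpolation=cv2.INTER_CUBIC))
E
```

```text
6.3 tcp [ 0.5207 -0.122   0.1058] yaw 31.72 F [ 0.   0.4 -0.2] w 0.0123 gf 47.6 q7 -0.54
red 133 [266.79 205.98] [262 200  11  13] [0.0135 0.004  0.0518] [ 0.0324  0.003  -0.0035]
red 631 [261.89 283.27] [249 270  27  28] [-0.0444  0.0008  0.0518] [-0.0073  0.0008 -0.0035]
```

View pics/w5.png

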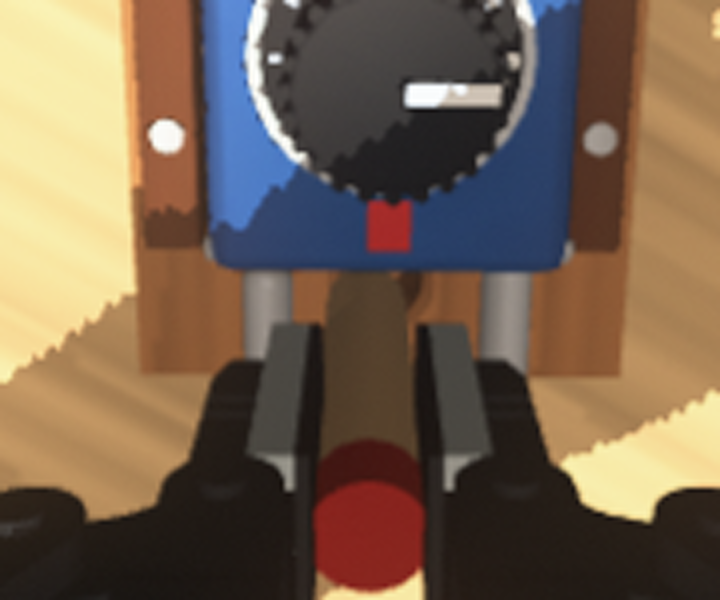

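The picture shows the peg foot at about (367,280), left of the bore (about 395,290) and close under the body's edge. The red top also sits lower in the frame than before, so the peg may have shifted in the grip. I'll compare numbers and raise first.

Call:
arm_command(
  rows=[
    {"fingers": -1, "x": -0.001, "y": 0.0, "z": -0.015, "ax": 0, "ay": 0, "az": 0},
    {"fingers": -1, "x": -0.002, "y": 0.002, "z": -0.02, "ax": 0, "ay": 0, "az": 0},
    {"fingers": -1, "x": 0, "y": 0.002, "z": -0.01, "ax": 0, "ay": 0, "az": 0},
    {"fingers": -1, "x": 0, "y": 0, "z": 0, "ax": 0, "ay": 0, "az": 0},
    {"fingers": -1, "x": 0, "y": 0, "z": 0, "ax": 0, "ay": 0, "az": 0},
  ],
)

```text
clock: 6.77
tcp_pos: [0.5205, -0.1279, 0.1514]
orientation: [3.023, 0.855, 0.004]
contact_force: [-0.5, 0.1, -0.8]
grip_width: 0.0123
gripper_force: 47.6
```

```bash
cat >> h.py <<'E'
def disc(d):
    H,S,V=cv2.split(hsv(d));red=((H<6)|(H>172))&(S>150)&roi(200,220,320,384)
    big=max(blobs(red&(V>60))[0],key=lambda q:q[0])
    v=V[red&(V>60)];th=cv2.threshold(v.reshape(-1,1),0,255,cv2.THRESH_OTSU)[0]
    m=(red&(V>th)).astype(np.uint8);c=max(cv2.findContours(m,0,2)[0],key=cv2.contourArea)
    e=cv2.fitEllipse(cv2.convexHull(c));return e,th,big[2]
E
python3 - <<'E'
from h import *
shot("w6")
for n in("w4","w5","w6"):
    d=dict(np.load(n+".npz"));e,th,b=disc(d);t=d["tcp"];Rm=d["R"]
    T=d["world_from_camera"];dep=d["K"][0,0]*.014/e[1][1]
    o,v=ray(d,[e[0]]);P=o+v[0]*dep  # v has unit optical depth
    dd=d["depth"][int(e[0][1])-2:int(e[0][1])+3,int(e[0][0])-2:int(e[0][0])+3];P2=o+v[0]*np.median(dd)
    print(n,np.round(e[0],1),np.round(e[1],1),th,b,"by size",((P-t)@Rm).round(4),"by depth",((P2-t)@Rm).round(4),"camtool",((T[:3,3]-t)@Rm).round(4))
    # depth along peg: points between fingers, tool frame
    ys,xs=np.mgrid[205:270:6,255:270:5];Z=d["depth"][ys,xs].ravel();px=np.c_[xs.ravel(),ys.ravel()]
    o,v=ray(d,px);Q=((o+v*Z[:,None]-t)@Rm);Q=Q[(abs(Q[:,1])<.01)&(Z>0)&(Q[:,2]<.08)]
    for zc in np.arange(0,.08,.012):
        s=Q[(Q[:,2]>=zc)&(Q[:,2]<zc+.012)]
        if len(s):print("   z",zc.round(3),"xmax",s[:,0].max().round(4),len(s))
E
```

```text
6.7667 tcp [ 0.5205 -0.1279  0.1514] yaw 31.6 F [-0.5  0.1 -0.8] w 0.0123 gf 47.6 q7 -0.58
w4 [261.9 273.9] [25.8 29. ] 98.0 [249 252  27  35] by size [-0.0023  0.0008 -0.0033] by depth [-0.0013  0.0008 -0.0048] camtool [ 0.0738  0.0007 -0.1246]
   z 0.0 xmax 0.0057 6
   z 0.012 xmax 0.0057 4
   z 0.024 xmax 0.0053 5
   z 0.036 xmax 0.0051 3
   z 0.048 xmax 0.0052 3
   z 0.06 xmax 0.0045 3
w5 [261.8 283.5] [26.8 30.9] 102.0 [248 260  29  38] by size [-0.0016  0.0007 -0.0122] by depth [-0.0025  0.0007 -0.0108] camtool [ 0.0737  0.0007 -0.1246]
   z 0.0 xmax 0.0038 5
   z 0.012 xmax 0.0034 6
   z 0.024 xmax 0.0031 3
   z 0.036 xmax 0.0037 4
   z 0.048 xmax 0.0148 9
   z 0.06 xmax 0.0016 1
w6 [262.  283.5] [27.  30.6] 100.0 [248 260  29  37] by size [-0.0025  0.0008 -0.0108] by depth [-0.0026  0.0008 -0.0107] camtool [ 0.0737  0.0007 -0.1246]
   z 0.0 xmax 0.0036 5
   z 0.012 xmax 0.0037 6
   z 0.024 xmax 0.0033 3
   z 0.036 xmax 0.0034 4
   z 0.048 xmax 0.0029 3
   z 0.06 xmax 0.0022 1
```

```bash
cat >> h.py <<'E'
def holder(d,a=31.36,ctr=(.5177,-.1278)):
    Z=d["depth"];ys,xs=np.nonzero(Z>0);o,v=ray(d,np.c_[xs,ys]);P=o+v*Z[ys,xs][:,None]
    e=np.array([np.cos(np.radians(a)),np.sin(np.radians(a))]);ey=np.array([-e[1],e[0]])
    L=np.c_[(P[:,:2]-ctr)@e,(P[:,:2]-ctr)@ey,P[:,2]]
    m=(abs(L[:,2]-.03)<.004)&(abs(L[:,0])<.06)&(abs(L[:,1])<.06)
    s=L[m];f=s[(abs(s[:,1])<.044)&(s[:,0]<-.005)]
    # front edge per y bin
    fr=[(c,s[(abs(s[:,1]-c)<.003)][:,0].min().round(4)) for c in(-.04,-.034,.034,.04) if (abs(s[:,1]-c)<.003).any()]
    sd=[(c,*(q[:,1].min().round(4),q[:,1].max().round(4))) for c in(-.015,-.01,-.005,0) for q in[s[abs(s[:,0]-c)<.003]] if len(q)]
    h=L[(L[:,2]<.026)&(L[:,2]>.002)&(abs(L[:,0])<.015)&(abs(L[:,1])<.014)]
    return fr,sd,np.median(s[:,2]).round(4),(h.min(0).round(4),h.max(0).round(4),len(h)) if len(h) else None,L
E
python3 - <<'E'
from h import *
for n in("w4","w5","w6"):
    d=dict(np.load(n+".npz"));fr,sd,z,h,L=holder(d);print(n,"front",fr,"\n sides",sd,"z",z,"\n hole",h)
    H,S,V=cv2.split(hsv(d));red=((H<6)|(H>172))&(S>150)&(V>90)&roi(200,120,330,240)
    for q in blobs(red,15)[0]:
        p=plane(d,[q[1]],.054)[0][:2]-(.5177,-.1278);a=np.radians(31.36);print("mark",(p@[np.cos(a),np.sin(a)]).round(4),(p@[-np.sin(a),np.cos(a)]).round(4))
E
```

```text
w4 front [(-0.04, np.float64(-0.0188)), (-0.034, np.float64(-0.019)), (0.034, np.float64(-0.0183)), (0.04, np.float64(-0.0179))] 
 sides [(-0.015, np.float64(-0.0455), np.float64(0.0462)), (-0.01, np.float64(-0.0454), np.float64(0.0467)), (-0.005, np.float64(-0.0453), np.float64(0.0465)), (0, np.float64(-0.0453), np.float64(0.0464))] z 0.0308 
 hole (array([-0.0081, -0.0068,  0.007 ]), array([0.0005, 0.0085, 0.026 ]), 150)
mark 0.0196 -0.0003
w5 front [(-0.04, np.float64(-0.0189)), (-0.034, np.float64(-0.0193)), (0.034, np.float64(-0.0186)), (0.04, np.float64(-0.0188))] 
 sides [(-0.015, np.float64(-0.0455), np.float64(0.0465)), (-0.01, np.float64(-0.0453), np.float64(0.0467)), (-0.005, np.float64(-0.0451), np.float64(0.0464)), (0, np.float64(-0.0454), np.float64(0.0467))] z 0.0308 
 hole (array([-0.0073, -0.007 ,  0.0079]), array([-0.0024,  0.008 ,  0.0257]), 42)
mark 0.0191 -0.0005
w6 front [(-0.04, np.float64(-0.0191)), (-0.034, np.float64(-0.0192)), (0.034, np.float64(-0.0184)), (0.04, np.float64(-0.0185))] 
 sides [(-0.015, np.float64(-0.045), np.float64(0.0466)), (-0.01, np.float64(-0.0454), np.float64(0.0466)), (-0.005, np.float64(-0.0452), np.float64(0.0466)), (0, np.float64(-0.0451), np.float64(0.0462))] z 0.0308 
 hole (array([-0.0083, -0.0073,  0.0075]), array([-0.0006,  0.0086,  0.026 ]), 161)
mark 0.0194 -0.0005
```

Call:
arm_command(
  rows=[
    {"fingers": -1, "x": 0.0015, "y": -0.0029, "z": 0, "ax": 0, "ay": 0, "az": 0},
    {"fingers": -1, "x": 0, "y": 0, "z": 0.015, "ax": 0, "ay": 0, "az": 0},
    {"fingers": -1, "x": 0, "y": 0, "z": 0.008, "ax": 0, "ay": 0, "az": 0},
    {"fingers": -1, "x": 0, "y": 0, "z": 0, "ax": 0, "ay": 0, "az": 0},
    {"fingers": -1, "x": 0, "y": 0, "z": 0, "ax": 0, "ay": 0, "az": 0},
  ],
  grip_force=60,
)

```text
clock: 7.23
tcp_pos: [0.5187, -0.1248, 0.1268]
orientation: [-3.023, -0.854, 0.004]
contact_force: [0.1, 0.5, -0.8]
grip_width: 0.0122
gripper_force: 58.6
```

```bash
cat > peg.py <<'E'
from h import *
import sys
n=sys.argv[1];d,o,Rm=shot(n);t=np.array(o["tcp_pos"]);d=dict(np.load(n+".npz"))
B=np.array([.5176,-.1272])
Z=d["depth"];ys,xs=np.mgrid[170:300,240:285];ys=ys.ravel();xs=xs.ravel();oo,v=ray(d,np.c_[xs,ys]);Q=((oo+v*Z[ys,xs][:,None]-t)@Rm)
e,_,_=disc(d);c=d["depth"][int(e[0][1]),int(e[0][0])];o1,v1=ray(d,[e[0]]);top=((o1+v1[0]*c-t)@Rm);print("top",top.round(4))
m=(abs(Q[:,1]-top[1])<.0055)&(Q[:,0]<.006)&(Q[:,0]>-.006)&(Q[:,2]>-.002)&(Q[:,2]<.066);Q=Q[m]
ax=[]
for z in np.arange(0,.065,.01):
    s=Q[(Q[:,2]>=z)&(Q[:,2]<z+.01)]
    if len(s)<8: continue
    k=s[abs(s[:,1]-top[1])<.002];x=np.median(k[:,0])-.0069 if len(k) else np.nan;ax.append((z+.005,x));print(round(z,3),len(s),"axis x",x.round(4),"ymid",((s[:,1].min()+s[:,1].max())/2).round(4))
foot=top[2]+.075;ax=np.array(ax);x=np.nanmedian(ax[-3:,1])
W=t+Rm@[x,top[1],foot];D=Rm.T@np.r_[B-W[:2],0];print("foot",W.round(4),"need tool",D.round(4))
E
python3 peg.py w7
```

```text
7.2333 tcp [ 0.5187 -0.1248  0.1268] yaw 31.56 F [ 0.1  0.5 -0.8] w 0.0122 gf 58.6 q7 -0.56
top [-0.0024  0.0007 -0.011 ]
0.0 186 axis x -0.0032 ymid 0.0006
0.01 162 axis x -0.0033 ymid 0.0007
0.02 137 axis x -0.0036 ymid 0.0006
0.03 117 axis x -0.0038 ymid 0.0005
0.04 94 axis x -0.004 ymid 0.0006
0.05 81 axis x -0.0043 ymid 0.0005
0.06 24 axis x -0.0045 ymid 0.0005
foot [ 0.5152 -0.1276  0.0628] need tool [ 0.0022  0.0009 -0.    ]
```

Call:
arm_command(
  rows=[
    {"fingers": -1, "x": 0.0022, "y": 0.0009, "z": 0, "ax": 0, "ay": 0, "az": 0},
    {"fingers": -1, "x": 0, "y": 0, "z": 0, "ax": 0, "ay": 0, "az": 0},
  ],
)

```text
clock: 7.45
tcp_pos: [0.5226, -0.1245, 0.1281]
orientation: [3.023, 0.855, 0.002]
contact_force: [-0.1, -0.2, -0.2]
grip_width: 0.0124
gripper_force: 58.6
```

```bash
python3 peg.py w8 | tail -1
```

```text
foot [ 0.5194 -0.1273  0.0643] need tool [-0.0015 -0.001  -0.    ]
```

```bash
for i in 1 2 3 4; do python3 peg.py w9 | sed -n '1p;$p'; done; python3 -c "
from h import *
d=dict(np.load('w9.npz'));print(holder(d)[:4])"
```

```text
7.5 tcp [ 0.5224 -0.1245  0.1281] yaw 31.58 F [-0.6 -0.3 -0.3] w 0.0124 gf 58.6 q7 -0.56
foot [ 0.5192 -0.1273  0.0643] need tool [-0.0013 -0.0009 -0.    ]
7.55 tcp [ 0.5222 -0.1245  0.128 ] yaw 31.57 F [ 0.1 -0.1  0.3] w 0.0124 gf 58.6 q7 -0.56
foot [ 0.5189 -0.1274  0.0642] need tool [-0.001  -0.0008 -0.    ]
7.6 tcp [ 0.5221 -0.1245  0.128 ] yaw 31.57 F [-0.7  0.6 -0.6] w 0.0123 gf 58.6 q7 -0.56
foot [ 0.5188 -0.1273  0.0637] need tool [-0.001  -0.0007 -0.    ]
7.65 tcp [ 0.5219 -0.1245  0.1279] yaw 31.57 F [ 0.5 -0.1 -0.8] w 0.012 gf 58.6 q7 -0.56
foot [ 0.5187 -0.1273  0.064 ] need tool [-0.0009 -0.0007 -0.    ]
([(-0.04, np.float64(-0.0193)), (-0.034, np.float64(-0.0189)), (0.034, np.float64(-0.0184)), (0.04, np.float64(-0.0185))], [(-0.015, np.float64(-0.0451), np.float64(0.0465)), (-0.01, np.float64(-0.0454), np.float64(0.0464)), (-0.005, np.float64(-0.0453), np.float64(0.0461)), (0, np.float64(-0.045), np.float64(0.0467))], np.float64(0.0308), (array([-0.0081, -0.0072,  0.0074]), array([-0.001 ,  0.0084,  0.0259]), 172))
```

The arm settles slowly after a move, so I'll allow hold rows before measuring.

Call:
arm_command(
  rows=[
    {"fingers": -1, "x": -0.0003, "y": -0.0005, "z": 0.004, "ax": 0, "ay": 0, "az": 0},
    {"fingers": -1, "x": 0, "y": 0, "z": 0, "ax": 0, "ay": 0, "az": 0},
    {"fingers": -1, "x": 0, "y": 0, "z": 0, "ax": 0, "ay": 0, "az": 0},
    {"fingers": -1, "x": 0, "y": 0, "z": 0, "ax": 0, "ay": 0, "az": 0},
    {"fingers": -1, "x": 0, "y": 0, "z": 0, "ax": 0, "ay": 0, "az": 0},
    {"fingers": -1, "x": 0, "y": 0, "z": 0, "ax": 0, "ay": 0, "az": 0},
    {"fingers": -1, "x": 0, "y": 0, "z": 0, "ax": 0, "ay": 0, "az": 0},
    {"fingers": -1, "x": 0, "y": 0, "z": 0, "ax": 0, "ay": 0, "az": 0},
    {"fingers": -1, "x": 0, "y": 0, "z": 0, "ax": 0, "ay": 0, "az": 0},
  ],
)

```text
clock: 8.45
tcp_pos: [0.5213, -0.1242, 0.1237]
orientation: [-3.023, -0.855, -0.0]
contact_force: [0.3, -1.0, 0.0]
grip_width: 0.0125
gripper_force: 58.6
```

```bash
python3 peg.py w10 | sed -n '1p;$p'
```

```text
8.45 tcp [ 0.5213 -0.1242  0.1237] yaw 31.57 F [ 0.3 -1.   0. ] w 0.0125 gf 58.6 q7 -0.55
foot [ 0.5181 -0.127   0.0598] need tool [-0.0005 -0.0001 -0.    ]
```

Within 0.5 mm. Descend slowly, stopping with the foot just above the mouth.

Call:
arm_command(
  rows=[
    {"fingers": -1, "x": -0.0004, "y": 0, "z": 0.004, "ax": 0, "ay": 0, "az": 0},
    {"fingers": -1, "x": 0, "y": 0, "z": 0.004, "ax": 0, "ay": 0, "az": 0},
    {"fingers": -1, "x": 0, "y": 0, "z": 0.004, "ax": 0, "ay": 0, "az": 0},
    {"fingers": -1, "x": 0, "y": 0, "z": 0.004, "ax": 0, "ay": 0, "az": 0},
    {"fingers": -1, "x": 0, "y": 0, "z": 0.004, "ax": 0, "ay": 0, "az": 0},
    {"fingers": -1, "x": 0, "y": 0, "z": 0.004, "ax": 0, "ay": 0, "az": 0},
    {"fingers": -1, "x": 0, "y": 0, "z": 0, "ax": 0, "ay": 0, "az": 0},
    {"fingers": -1, "x": 0, "y": 0, "z": 0, "ax": 0, "ay": 0, "az": 0},
    {"fingers": -1, "x": 0, "y": 0, "z": 0, "ax": 0, "ay": 0, "az": 0},
    {"fingers": -1, "x": 0, "y": 0, "z": 0, "ax": 0, "ay": 0, "az": 0},
  ],
)

```text
clock: 9.33
tcp_pos: [0.5211, -0.1245, 0.0999]
orientation: [3.023, 0.855, 0.001]
contact_force: [0.1, -0.1, -0.5]
grip_width: 0.0125
gripper_force: 58.6
```

```bash
python3 peg.py w11
```

```text
9.3333 tcp [ 0.5211 -0.1245  0.0999] yaw 31.57 F [ 0.1 -0.1 -0.5] w 0.0125 gf 58.6 q7 -0.53
top [-0.0034  0.0006 -0.0095]
0.0 195 axis x -0.0032 ymid 0.0006
0.01 159 axis x -0.0035 ymid 0.0006
0.02 140 axis x -0.0036 ymid 0.0006
0.03 109 axis x -0.0037 ymid 0.0005
0.04 95 axis x -0.004 ymid 0.0007
0.05 75 axis x -0.0044 ymid 0.0006
foot [ 0.518  -0.1271  0.0344] need tool [-0.0004 -0.0001 -0.    ]
```

Call:
arm_command(
  rows=[
    {"fingers": -1, "x": -0.0003, "y": 0, "z": 0.003, "ax": 0, "ay": 0, "az": 0},
    {"fingers": -1, "x": 0, "y": 0, "z": 0.003, "ax": 0, "ay": 0, "az": 0},
    {"fingers": -1, "x": 0, "y": 0, "z": 0.003, "ax": 0, "ay": 0, "az": 0},
    {"fingers": -1, "x": 0, "y": 0, "z": 0.002, "ax": 0, "ay": 0, "az": 0},
    {"fingers": -1, "x": 0, "y": 0, "z": 0, "ax": 0, "ay": 0, "az": 0},
    {"fingers": -1, "x": 0, "y": 0, "z": 0, "ax": 0, "ay": 0, "az": 0},
  ],
)

```text
clock: 9.88
tcp_pos: [0.5206, -0.1246, 0.0885]
orientation: [-3.023, -0.854, 0.001]
contact_force: [0.4, 0.3, -0.5]
grip_width: 0.0119
gripper_force: 58.6
```

```bash
python3 peg.py w12|sed -n '1,3p;$p'
```

```text
9.8833 tcp [ 0.5206 -0.1246  0.0885] yaw 31.57 F [ 0.4  0.3 -0.5] w 0.0119 gf 58.6 q7 -0.51
top [-0.002   0.0008 -0.0118]
0.0 190 axis x -0.0032 ymid 0.0006
foot [ 0.5176 -0.1273  0.0253] need tool [ 0.     -0.0001  0.    ]
```

In the bore with no force. Down the remaining ~16 mm.

Call:
arm_command(
  rows=[
    {"fingers": -1, "x": 0, "y": 0, "z": 0.003, "ax": 0, "ay": 0, "az": 0},
    {"fingers": -1, "x": 0, "y": 0, "z": 0.003, "ax": 0, "ay": 0, "az": 0},
    {"fingers": -1, "x": 0, "y": 0, "z": 0.003, "ax": 0, "ay": 0, "az": 0},
    {"fingers": -1, "x": 0, "y": 0, "z": 0.003, "ax": 0, "ay": 0, "az": 0},
    {"fingers": -1, "x": 0, "y": 0, "z": 0.003, "ax": 0, "ay": 0, "az": 0},
    {"fingers": -1, "x": 0, "y": 0, "z": 0, "ax": 0, "ay": 0, "az": 0},
    {"fingers": -1, "x": 0, "y": 0, "z": 0, "ax": 0, "ay": 0, "az": 0},
    {"fingers": -1, "x": 0, "y": 0, "z": 0.001, "ax": 0, "ay": 0, "az": 0},
    {"fingers": -1, "x": 0, "y": 0, "z": 0.001, "ax": 0, "ay": 0, "az": 0},
  ],
)

```text
clock: 10.68
tcp_pos: [0.5208, -0.1247, 0.0732]
orientation: [-3.022, -0.854, -0.001]
contact_force: [-10.0, 3.6, 36.0]
grip_width: 0.0121
gripper_force: 71.5
```

```bash
python3 peg.py w13|sed -n '1,3p;$p'
```

```text
10.6833 tcp [ 0.5208 -0.1247  0.0732] yaw 31.55 F [-10.    3.6  36. ] w 0.0121 gf 71.5 q7 -0.5
top [-0.0027  0.0007 -0.0108]
0.0 183 axis x -0.0032 ymid 0.0007
foot [ 0.5181 -0.127   0.009 ] need tool [-0.0005 -0.0001 -0.    ]
```

Call:
arm_command(
  rows=[
    {"fingers": -1, "x": 0, "y": 0, "z": -0.001, "ax": 0, "ay": 0, "az": 0},
    {"fingers": -0.3, "x": 0, "y": 0, "z": 0, "ax": 0, "ay": 0, "az": 0},
    {"fingers": -0.1, "x": 0, "y": 0, "z": 0, "ax": 0, "ay": 0, "az": 0},
    {"fingers": -0.1, "x": 0, "y": 0, "z": 0, "ax": 0, "ay": 0, "az": 0},
    {"fingers": -0.1, "x": 0, "y": 0, "z": -0.02, "ax": 0, "ay": 0, "az": 0},
    {"fingers": -0.1, "x": 0, "y": 0, "z": -0.03, "ax": 0, "ay": 0, "az": 0},
    {"fingers": 0, "x": 0, "y": 0, "z": -0.03, "ax": 0, "ay": 0, "az": 0},
    {"fingers": 0, "x": 0, "y": 0, "z": -0.01, "ax": 0, "ay": 0, "az": 0},
    {"fingers": 0, "x": 0, "y": 0, "z": 0, "ax": 0, "ay": 0, "az": 0},
    {"fingers": 0, "x": 0, "y": 0, "z": 0, "ax": 0, "ay": 0, "az": 0},
  ],
)

```text
clock: 11.57
tcp_pos: [0.5207, -0.1243, 0.1625]
orientation: [-3.023, -0.855, -0.001]
contact_force: [-0.8, -0.2, -0.4]
grip_width: 0.0428
gripper_force: 0.0
```

```bash
cat > lk.py <<'E'
from h import *
import sys
n=sys.argv[1];d,o,Rm=shot(n);t=np.array(o["tcp_pos"]);d=dict(np.load(n+".npz"));Z=d["depth"]
B=np.array([.5176,-.1272]);a=np.radians(31.4);E=np.array([[np.cos(a),np.sin(a)],[-np.sin(a),np.cos(a)]])
ys,xs=np.nonzero(Z>0);oo,v=ray(d,np.c_[xs,ys]);P=oo+v*Z[ys,xs][:,None];L=np.c_[(P[:,:2]-B)@E.T,P[:,2]]
H,S,V=[c[ys,xs] for c in cv2.split(hsv(d))]
red=((H<6)|(H>172))&(S>150)&(V>50)&(L[:,2]>.07)&(abs(L[:,0])<.02)&(abs(L[:,1])<.02)
s=L[red]; 
if len(s): zt=np.percentile(s[:,2],90);s=s[s[:,2]>zt-.003];print("peg top",len(s),((s.min(0)+s.max(0))/2).round(4),"z",np.median(s[:,2]).round(4))
k=(L[:,2]>.076)&(L[:,2]<.086)&(np.hypot(L[:,0]-.047,L[:,1])<.022)
s=L[k];print("knob top",len(s),((s.min(0)+s.max(0))/2).round(4),(s.max(0)-s.min(0)).round(4),"world",(B+((s.min(0)+s.max(0))/2)[:2]@E).round(4))
c=((s.min(0)+s.max(0))/2)[:2]
w=k&(S<70)&(V>110);s=L[w]
if len(s)>3: q=np.median(s,0)[:2]-c;print("white",len(s),q.round(4),"dial deg",((np.degrees(np.arctan2(q[1],q[0]))-180+180)%360-180).round(1))
bl=(H>100)&(H<128)&(S>110)&(abs(L[:,2]-.054)<.004)&(abs(L[:,1])<.04);s=L[bl]
if len(s): print("body x",np.percentile(s[:,0],[.5,99.5]).round(4),"y",np.percentile(s[:,1],[.5,99.5]).round(4))
g=(S<90)&(L[:,2]>.036)&(L[:,2]<.05)&(abs(L[:,1])<.012)&(L[:,0]<-.02)&(L[:,0]>-.09);s=L[g]
if len(s): print("crown x",np.percentile(s[:,0],[2,50,98]).round(4),"z",s[:,2].max().round(4),len(s))
E
python3 lk.py w14
```

```text
11.5667 tcp [ 0.5207 -0.1243  0.1625] yaw 31.6 F [-0.8 -0.2 -0.4] w 0.0428 gf 0.0 q7 -0.59
peg top 269 [-0.0007 -0.0004  0.0837] z 0.084
knob top 1411 [ 0.0471 -0.0009  0.0797] [0.0313 0.0312 0.0068] world [ 0.5583 -0.1034]
white 92 [-0.0005 -0.0076] dial deg 86.4
body x [0.0116 0.0709] y [-0.0298  0.0277]
crown x [-0.0479 -0.043  -0.0386] z 0.049 244
```

Peg is home (top 83 mm after bias). Next the knob: turn the hand -45°, grip, then turn +90°.

Call:
arm_command(
  rows=[
    {"fingers": 0.1, "x": 0.0215, "y": 0.0007, "z": 0, "ax": 0, "ay": 0, "az": 0},
    {"fingers": 0.1, "x": 0.0215, "y": 0.0006, "z": 0, "ax": 0, "ay": 0, "az": 0},
    {"fingers": 0.1, "x": 0, "y": 0, "z": 0, "ax": 0, "ay": 0, "az": -6.5},
    {"fingers": 0.1, "x": 0, "y": 0, "z": 0.005, "ax": 0, "ay": 0, "az": -6.5},
    {"fingers": 0.1, "x": 0, "y": 0, "z": 0.005, "ax": 0, "ay": 0, "az": -6.5},
    {"fingers": 0.1, "x": 0, "y": 0, "z": 0.005, "ax": 0, "ay": 0, "az": -6.5},
    {"fingers": 0.1, "x": 0, "y": 0, "z": 0.005, "ax": 0, "ay": 0, "az": -6.5},
    {"fingers": 0.1, "x": 0, "y": 0, "z": 0.005, "ax": 0, "ay": 0, "az": -6.5},
    {"fingers": 0.1, "x": 0, "y": 0, "z": 0.005, "ax": 0, "ay": 0, "az": -6},
    {"fingers": 0.1, "x": 0, "y": 0, "z": 0, "ax": 0, "ay": 0, "az": 0},
  ],
)

```text
clock: 12.45
tcp_pos: [0.5562, -0.103, 0.13]
orientation: [-2.46, -1.949, 0.005]
contact_force: [-0.3, 0.4, 0.1]
grip_width: 0.0469
gripper_force: 0.0
```

Call:
arm_command(
  rows=[
    {"fingers": 0.1, "x": 0, "y": 0, "z": 0, "ax": 0, "ay": 0, "az": 0},
    {"fingers": 0.1, "x": 0, "y": 0, "z": 0, "ax": 0, "ay": 0, "az": 0},
    {"fingers": 0.1, "x": 0, "y": 0, "z": 0, "ax": 0, "ay": 0, "az": 0},
    {"fingers": 0.1, "x": 0, "y": 0, "z": 0, "ax": 0, "ay": 0, "az": 0},
    {"fingers": 0.1, "x": 0, "y": 0, "z": 0, "ax": 0, "ay": 0, "az": 0},
  ],
)

```text
clock: 12.87
tcp_pos: [0.5581, -0.1031, 0.1328]
orientation: [2.466, 1.946, 0.0]
contact_force: [0.2, 0.2, -0.2]
grip_width: 0.0472
gripper_force: 0.0
```

```bash
python3 lk.py w15
```

```text
12.8667 tcp [ 0.5581 -0.1031  0.1328] yaw 76.53 F [ 0.2  0.2 -0.2] w 0.0472 gf 0.0 q7 0.06
peg top 15 [ 0.0033 -0.0043  0.0838] z 0.0837
knob top 1630 [ 0.0471 -0.0008  0.0796] [0.0317 0.0316 0.0071] world [ 0.5582 -0.1033]
white 77 [-0.0003 -0.0084] dial deg 88.0
body x [0.0118 0.0709] y [-0.0293  0.028 ]
crown x [-0.0408 -0.0392 -0.0382] z 0.0477 5
```

Centred. Descend 55 mm and grip the knob.

Call:
arm_command(
  rows=[
    {"fingers": 0.1, "x": 0, "y": 0, "z": 0.015, "ax": 0, "ay": 0, "az": 0},
    {"fingers": 0.1, "x": 0, "y": 0, "z": 0.015, "ax": 0, "ay": 0, "az": 0},
    {"fingers": 0.1, "x": 0, "y": 0, "z": 0.015, "ax": 0, "ay": 0, "az": 0},
    {"fingers": 0.1, "x": 0, "y": 0, "z": 0.009, "ax": 0, "ay": 0, "az": 0},
    {"fingers": 0.1, "x": 0, "y": 0, "z": 0, "ax": 0, "ay": 0, "az": 0},
    {"fingers": 0.1, "x": 0, "y": 0, "z": 0, "ax": 0, "ay": 0, "az": 0},
    {"fingers": -0.5, "x": 0, "y": 0, "z": 0, "ax": 0, "ay": 0, "az": 0},
    {"fingers": -0.5, "x": 0, "y": 0, "z": 0, "ax": 0, "ay": 0, "az": 0},
    {"fingers": -0.5, "x": 0, "y": 0, "z": 0, "ax": 0, "ay": 0, "az": 0},
    {"fingers": -0.5, "x": 0, "y": 0, "z": 0, "ax": 0, "ay": 0, "az": 0},
  ],
  grip_force=50,
)

```text
clock: 13.75
tcp_pos: [0.5581, -0.1032, 0.0798]
orientation: [2.466, 1.946, 0.001]
contact_force: [-3.2, -0.0, 6.2]
grip_width: 0.0281
gripper_force: 49.3
```

Call:
arm_command(
  rows=[
    {"fingers": -0.5, "x": 0, "y": 0, "z": 0, "ax": 0, "ay": 0, "az": 6},
    {"fingers": -0.5, "x": 0, "y": 0, "z": 0, "ax": 0, "ay": 0, "az": 6},
    {"fingers": -0.5, "x": 0, "y": 0, "z": 0, "ax": 0, "ay": 0, "az": 6},
    {"fingers": -0.5, "x": 0, "y": 0, "z": 0, "ax": 0, "ay": 0, "az": 6},
    {"fingers": -0.5, "x": 0, "y": 0, "z": 0, "ax": 0, "ay": 0, "az": 6},
    {"fingers": -0.5, "x": 0, "y": 0, "z": 0, "ax": 0, "ay": 0, "az": 0},
    {"fingers": -0.5, "x": 0, "y": 0, "z": 0, "ax": 0, "ay": 0, "az": 0},
    {"fingers": -0.5, "x": 0, "y": 0, "z": 0, "ax": 0, "ay": 0, "az": 0},
  ],
)

```text
clock: 14.42
tcp_pos: [0.5586, -0.1035, 0.0798]
orientation: [2.885, 1.242, 0.002]
contact_force: [-1.1, 0.1, 4.8]
grip_width: 0.0283
gripper_force: 49.2
```

Call:
arm_command(
  rows=[
    {"fingers": -0.5, "x": 0, "y": 0, "z": 0, "ax": 0, "ay": 0, "az": 6},
    {"fingers": -0.5, "x": 0, "y": 0, "z": 0, "ax": 0, "ay": 0, "az": 6},
    {"fingers": -0.5, "x": 0, "y": 0, "z": 0, "ax": 0, "ay": 0, "az": 6},
    {"fingers": -0.5, "x": 0, "y": 0, "z": 0, "ax": 0, "ay": 0, "az": 6},
    {"fingers": -0.5, "x": 0, "y": 0, "z": 0, "ax": 0, "ay": 0, "az": 6},
    {"fingers": -0.5, "x": 0, "y": 0, "z": 0, "ax": 0, "ay": 0, "az": 0},
    {"fingers": -0.5, "x": 0, "y": 0, "z": 0, "ax": 0, "ay": 0, "az": 0},
    {"fingers": -0.5, "x": 0, "y": 0, "z": 0, "ax": 0, "ay": 0, "az": 0},
  ],
)

```text
clock: 15.08
tcp_pos: [0.5589, -0.104, 0.0798]
orientation: [3.107, 0.454, 0.003]
contact_force: [-0.8, -2.3, 6.6]
grip_width: 0.0281
gripper_force: 49.7
```

Call:
arm_command(
  rows=[
    {"fingers": -0.5, "x": 0, "y": 0, "z": 0, "ax": 0, "ay": 0, "az": 6},
    {"fingers": -0.5, "x": 0, "y": 0, "z": 0, "ax": 0, "ay": 0, "az": 6},
    {"fingers": -0.5, "x": 0, "y": 0, "z": 0, "ax": 0, "ay": 0, "az": 6},
    {"fingers": -0.5, "x": 0, "y": 0, "z": 0, "ax": 0, "ay": 0, "az": 6},
    {"fingers": -0.5, "x": 0, "y": 0, "z": 0, "ax": 0, "ay": 0, "az": 6},
    {"fingers": -0.5, "x": 0, "y": 0, "z": 0, "ax": 0, "ay": 0, "az": 0},
    {"fingers": -0.5, "x": 0, "y": 0, "z": 0, "ax": 0, "ay": 0, "az": 0},
    {"fingers": -0.5, "x": 0, "y": 0, "z": 0, "ax": 0, "ay": 0, "az": 0},
  ],
)

```text
clock: 15.75
tcp_pos: [0.5589, -0.1046, 0.0798]
orientation: [3.119, -0.366, 0.004]
contact_force: [-0.7, -3.6, 5.1]
grip_width: 0.0284
gripper_force: 49.9
```

```bash
python3 lk.py w16
```

```text
15.75 tcp [ 0.5589 -0.1046  0.0798] yaw -13.39 F [-0.7 -3.6  5.1] w 0.0284 gf 49.9 q7 -1.14
knob top 3184 [ 0.0499 -0.0036  0.081 ] [0.038  0.0367 0.01  ] world [ 0.5621 -0.1043]
white 140 [-0.01    0.0015] dial deg -8.7
body x [0.0127 0.0715] y [-0.032   0.0259]
crown x [-0.0467 -0.0452 -0.0416] z 0.0475 5
```

Call:
arm_command(
  rows=[
    {"fingers": 0.1, "x": 0, "y": 0, "z": 0, "ax": 0, "ay": 0, "az": 0},
    {"fingers": 0.1, "x": 0, "y": 0, "z": 0, "ax": 0, "ay": 0, "az": 0},
    {"fingers": 0.1, "x": 0, "y": 0, "z": 0, "ax": 0, "ay": 0, "az": 0},
    {"fingers": 0.1, "x": 0, "y": 0, "z": -0.02, "ax": 0, "ay": 0, "az": 0},
    {"fingers": 0.1, "x": 0, "y": 0, "z": -0.025, "ax": 0, "ay": 0, "az": 0},
    {"fingers": 0.1, "x": 0, "y": 0, "z": -0.025, "ax": 0, "ay": 0, "az": 0},
    {"fingers": 0.1, "x": 0, "y": 0, "z": -0.01, "ax": 0, "ay": 0, "az": 0},
  ],
)

```text
clock: 16.38
tcp_pos: [0.5592, -0.1034, 0.1613]
orientation: [-3.12, 0.367, -0.005]
contact_force: [0.6, 0.5, 0.1]
grip_width: 0.0468
gripper_force: 0.0
```

```bash
python3 lk.py w17; python3 - <<'E'
from bench import r
import cv2
d=r.grab_frame("wrist");cv2.imwrite("pics/w17.png",cv2.resize(d["frame"][150:330,140:380,::-1],(800,600)))
E
```

```text
16.3833 tcp [ 0.5592 -0.1034  0.1613] yaw -13.41 F [0.6 0.5 0.1] w 0.0468 gf 0.0 q7 -1.23
peg top 131 [0.0013 0.0011 0.0838] z 0.0839
knob top 1260 [ 0.0484 -0.0021  0.0797] [0.0315 0.0316 0.0073] world [ 0.56   -0.1038]
white 65 [-0.0083  0.0003] dial deg -2.4
body x [0.0126 0.0708] y [-0.0312  0.0263]
```

View pics/w17.png

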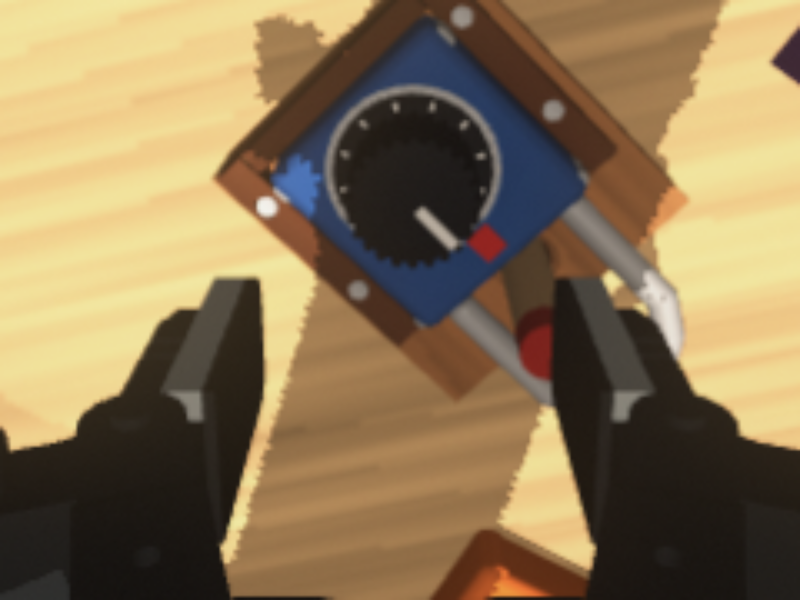

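The dial's white line (420,210)→(455,245) points at the red mark (487,243). Now go above the crown, turned 45°.

Call:
arm_command(
  rows=[
    {"fingers": -0.35, "x": -0.0215, "y": 0.0216, "z": 0, "ax": 0, "ay": 0, "az": 0},
    {"fingers": -0.35, "x": -0.0215, "y": 0.0216, "z": 0, "ax": 0, "ay": 0, "az": 0},
    {"fingers": -0.35, "x": -0.0215, "y": 0.0216, "z": 0, "ax": 0, "ay": 0, "az": 0},
    {"fingers": -0.35, "x": 0, "y": 0, "z": 0, "ax": 0, "ay": 0, "az": 6.5},
    {"fingers": -0.35, "x": 0, "y": 0, "z": 0, "ax": 0, "ay": 0, "az": 6.5},
    {"fingers": -0.35, "x": 0, "y": 0, "z": 0, "ax": 0, "ay": 0, "az": 6.5},
    {"fingers": -0.35, "x": 0, "y": 0, "z": 0, "ax": 0, "ay": 0, "az": 6.5},
    {"fingers": -0.35, "x": 0, "y": 0, "z": 0, "ax": 0, "ay": 0, "az": 6.5},
    {"fingers": -0.35, "x": 0, "y": 0, "z": 0, "ax": 0, "ay": 0, "az": 6.5},
    {"fingers": -0.35, "x": 0, "y": 0, "z": 0, "ax": 0, "ay": 0, "az": 6},
  ],
)

```text
clock: 17.32
tcp_pos: [0.4795, -0.1506, 0.1573]
orientation: [2.737, -1.54, -0.003]
contact_force: [0.7, -0.4, -0.5]
grip_width: 0.028
gripper_force: 0.0
```

Call:
arm_command(
  rows=[
    {"fingers": -0.35, "x": 0, "y": 0, "z": 0.03, "ax": 0, "ay": 0, "az": 0},
    {"fingers": -0.35, "x": 0, "y": 0, "z": 0.02, "ax": 0, "ay": 0, "az": 0},
    {"fingers": -0.35, "x": 0, "y": 0, "z": 0, "ax": 0, "ay": 0, "az": 0},
    {"fingers": -0.35, "x": 0, "y": 0, "z": 0, "ax": 0, "ay": 0, "az": 0},
    {"fingers": -0.35, "x": 0, "y": 0, "z": 0, "ax": 0, "ay": 0, "az": 0},
    {"fingers": -0.35, "x": 0, "y": 0, "z": 0, "ax": 0, "ay": 0, "az": 0},
    {"fingers": -0.35, "x": 0, "y": 0, "z": 0, "ax": 0, "ay": 0, "az": 0},
  ],
)

```text
clock: 17.9
tcp_pos: [0.4808, -0.1514, 0.1095]
orientation: [-2.741, 1.533, -0.002]
contact_force: [-0.1, 0.1, -0.5]
grip_width: 0.0279
gripper_force: 0.0
```

```bash
python3 lk.py w18; python3 - <<'E'
from h import *
d=dict(np.load("w18.npz"));fr,sd,z,h,L=holder(d);print(np.round(((np.array([.4814,-.1516])-d["tcp"][:2])@d["R"][:2,:2]),4))
s=L[(L[:,2]>.036)&(L[:,2]<.052)&(L[:,0]<-.02)&(L[:,0]>-.07)&(abs(L[:,1])<.03)]
for c in np.arange(-.027,.028,.006):
    q=s[abs(s[:,1]-c)<.003]
    if len(q): print(c.round(3),len(q),q[:,0].min().round(4),q[:,0].max().round(4),q[:,2].max().round(4))
E
```

```text
17.9 tcp [ 0.4808 -0.1514  0.1095] yaw -58.43 F [-0.1  0.1 -0.5] w 0.0279 gf 0.0 q7 -1.67
peg top 483 [-0.0007  0.0001  0.0838] z 0.0841
knob top 2277 [ 0.0472 -0.002   0.0796] [0.0321 0.0322 0.0072] world [ 0.5589 -0.1043]
white 137 [-0.0069 -0.0001] dial deg 1.0
body x [0.0114 0.0702] y [-0.0314  0.0259]
crown x [-0.048  -0.0437 -0.036 ] z 0.0487 409
[ 0.0005 -0.0004]
-0.027 115 -0.0351 -0.0201 0.0481
-0.021 259 -0.0434 -0.0201 0.0491
-0.015 147 -0.0477 -0.0302 0.0485
-0.009 108 -0.0477 -0.0386 0.0487
-0.003 103 -0.0478 -0.0393 0.0484
0.003 101 -0.0479 -0.0393 0.0485
0.009 125 -0.0479 -0.0335 0.0485
0.015 201 -0.0451 -0.0239 0.0489
0.021 87 -0.0393 -0.024 0.0491
```

Call:
arm_command(
  rows=[
    {"fingers": -0.35, "x": 0.0005, "y": -0.0004, "z": 0.015, "ax": 0, "ay": 0, "az": 0},
    {"fingers": -0.35, "x": 0, "y": 0, "z": 0.015, "ax": 0, "ay": 0, "az": 0},
    {"fingers": -0.35, "x": 0, "y": 0, "z": 0.015, "ax": 0, "ay": 0, "az": 0},
    {"fingers": -0.35, "x": 0, "y": 0, "z": 0.011, "ax": 0, "ay": 0, "az": 0},
    {"fingers": -0.35, "x": 0, "y": 0, "z": 0, "ax": 0, "ay": 0, "az": 0},
    {"fingers": -0.35, "x": 0, "y": 0, "z": 0, "ax": 0, "ay": 0, "az": 0},
    {"fingers": -1, "x": 0, "y": 0, "z": 0, "ax": 0, "ay": 0, "az": 0},
    {"fingers": -1, "x": 0, "y": 0, "z": 0, "ax": 0, "ay": 0, "az": 0},
    {"fingers": -1, "x": 0, "y": 0, "z": 0, "ax": 0, "ay": 0, "az": 0},
    {"fingers": -1, "x": 0, "y": 0, "z": 0, "ax": 0, "ay": 0, "az": 0},
  ],
  grip_force=50,
)

```text
clock: 18.78
tcp_pos: [0.4815, -0.1548, 0.0564]
orientation: [-2.739, 1.536, -0.007]
contact_force: [-11.9, -1.6, 40.6]
grip_width: 0.0079
gripper_force: 66.5
```

Call:
arm_command(
  rows=[
    {"fingers": -1, "x": 0, "y": 0, "z": -0.003, "ax": 0, "ay": 0, "az": 0},
    {"fingers": -1, "x": 0, "y": 0, "z": 0, "ax": 0, "ay": 0, "az": 0},
    {"fingers": -1, "x": 0, "y": 0, "z": 0, "ax": 0, "ay": 0, "az": 0},
  ],
)

```text
clock: 19.03
tcp_pos: [0.4793, -0.1528, 0.0564]
orientation: [2.74, -1.535, -0.001]
contact_force: [-4.5, -3.1, 4.1]
grip_width: 0.0064
gripper_force: 59.6
```

```bash
python3 lk.py w19; python3 -c "
from h import *
o=dict(np.load('w19.npz'));print(o['R'].round(3))
from bench import r
print(r.get_obs()['contact_force'],r.get_obs()['moment'])"
```

```text
19.0333 tcp [ 0.4793 -0.1528  0.0564] yaw -58.52 F [-4.5 -3.1  4.1] w 0.0064 gf 59.6 q7 -1.59
peg top 51 [-0.007  -0.0026  0.0901] z 0.0801
knob top 4996 [ 0.0452 -0.0022  0.0802] [0.032  0.0325 0.0084] world [ 0.5573 -0.1055]
white 251 [-0.0075  0.    ] dial deg -0.3
body x [0.01   0.0696] y [-0.032   0.0255]
crown x [-0.0576 -0.0439 -0.0311] z 0.05 540
[[ 0.522 -0.853 -0.001]
 [-0.853 -0.522 -0.001]
 [ 0.     0.001 -1.   ]]
[-5.63453238 -2.37688736  4.13299388] [-0.5460345   1.18715853 -0.0491289 ]
```

Call:
arm_command(
  rows=[
    {"fingers": -1, "x": 0, "y": 0.003, "z": 0, "ax": 0, "ay": 0, "az": 0},
    {"fingers": -1, "x": 0, "y": 0.003, "z": 0, "ax": 0, "ay": 0, "az": 0},
    {"fingers": -1, "x": 0, "y": 0.003, "z": 0, "ax": 0, "ay": 0, "az": 0},
    {"fingers": -1, "x": 0, "y": 0.003, "z": 0, "ax": 0, "ay": 0, "az": 0},
    {"fingers": -1, "x": 0, "y": 0.003, "z": 0, "ax": 0, "ay": 0, "az": 0},
    {"fingers": -1, "x": 0, "y": 0, "z": 0, "ax": 0, "ay": 0, "az": 0},
  ],
)

```text
clock: 19.58
tcp_pos: [0.4677, -0.1597, 0.0558]
orientation: [-2.741, 1.534, -0.0]
contact_force: [1.1, -0.2, 1.8]
grip_width: 0.0068
gripper_force: 59.2
```

```bash
python3 lk.py w20
```

```text
19.5833 tcp [ 0.4677 -0.1597  0.0558] yaw -58.47 F [ 1.1 -0.2  1.8] w 0.0068 gf 59.2 q7 -1.57
peg top 425 [-0.0081 -0.0077  0.0925] z 0.0842
knob top 3662 [ 0.0374 -0.0025  0.0804] [0.0234 0.0326 0.0088] world [ 0.5508 -0.1098]
white 255 [-0.0031  0.0005] dial deg -9.5
body x [0.0067 0.0636] y [-0.0322  0.0258]
crown x [-0.0708 -0.0575 -0.0442] z 0.05 548
```

Call:
arm_command(
  rows=[
    {"fingers": -1, "x": 0, "y": 0.003, "z": 0, "ax": 0, "ay": 0, "az": 0},
    {"fingers": -1, "x": 0, "y": 0.003, "z": 0, "ax": 0, "ay": 0, "az": 0},
    {"fingers": -1, "x": 0, "y": 0.003, "z": 0, "ax": 0, "ay": 0, "az": 0},
    {"fingers": -1, "x": 0, "y": 0.002, "z": 0, "ax": 0, "ay": 0, "az": 0},
    {"fingers": -1, "x": 0, "y": 0, "z": 0, "ax": 0, "ay": 0, "az": 0},
    {"fingers": -1, "x": 0, "y": 0, "z": 0, "ax": 0, "ay": 0, "az": 0},
  ],
)

```text
clock: 20.13
tcp_pos: [0.4579, -0.1654, 0.0556]
orientation: [2.741, -1.534, -0.001]
contact_force: [-0.1, -0.4, 2.0]
grip_width: 0.0065
gripper_force: 59.1
```

```bash
python3 lk.py w21
```

```text
20.1333 tcp [ 0.4579 -0.1654  0.0556] yaw -58.46 F [-0.1 -0.4  2. ] w 0.0065 gf 59.1 q7 -1.55
peg top 966 [-0.0099 -0.0055  0.0946] z 0.0842
knob top 1652 [ 0.0319 -0.0018  0.0802] [0.0138 0.0316 0.0083] world [ 0.5458 -0.1121]
white 156 [-0.0024  0.0001] dial deg -1.2
body x [0.0042 0.0509] y [-0.032   0.0263]
crown x [-0.0827 -0.0687 -0.0556] z 0.05 562
```

```bash
sed -i 's/k=(L\[:,2\]>.076).*/k=(L[:,2]>.0775)\&(L[:,2]<.0825)\&(V<200)\&(L[:,0]>.016)\&(L[:,0]<.07)\&(abs(L[:,1])<.022)/; s/(L\[:,2\]>.07)&(abs(L\[:,0\])<.02)/(abs(L[:,2]-.083)<.0045)\&(abs(L[:,0])<.02)/' lk.py
sed 's/d,o,Rm=shot(n);t=np.array(o\["tcp_pos"\]);//' lk.py > lko.py
for i in 14 18 19 20 21; do echo w$i; python3 lko.py w$i; python3 - <<E
from h import *
d=dict(np.load("w$i.npz"));L=holder(d)[4]
print("tcp lock x",((d["tcp"][:2]-[.5177,-.1278])@[.854,.5204]).round(4))
s=L[(abs(L[:,2]-.0545)<.003)&(abs(abs(L[:,1])-.022)<.004)&(L[:,0]>-.02)&(L[:,0]<.03)]
print("front depth",len(s),s[:,0].min().round(4) if len(s) else 0)
E
done
```

```text
w14
peg top 268 [-0.0007 -0.0004  0.0837] z 0.084
knob top 1333 [ 0.0471 -0.0009  0.0801] [0.0313 0.0312 0.0049] world [ 0.5583 -0.1034]
white 28 [-0.002  -0.0094] dial deg 78.1
body x [0.0116 0.0709] y [-0.0298  0.0277]
crown x [-0.0479 -0.043  -0.0386] z 0.049 244
tcp lock x 0.0044
front depth 406 0.0106
w18
peg top 483 [-0.0007  0.0001  0.0838] z 0.0841
knob top 2096 [ 0.0472 -0.002   0.08  ] [0.032  0.0322 0.005 ] world [ 0.5589 -0.1043]
white 51 [-0.0061  0.0013] dial deg -11.9
body x [0.0114 0.0702] y [-0.0314  0.0259]
crown x [-0.048  -0.0437 -0.036 ] z 0.0487 409
tcp lock x -0.0438
front depth 589 0.011
w19
peg top 43 [-0.0038 -0.0026  0.0824] z 0.0805
knob top 2778 [ 0.0452 -0.0021  0.08  ] [0.032  0.0324 0.005 ] world [ 0.5573 -0.1055]
white 28 [-0.0103 -0.0001] dial deg 0.4
body x [0.01   0.0696] y [-0.032   0.0255]
crown x [-0.0576 -0.0439 -0.0311] z 0.05 540
tcp lock x -0.0458
front depth 768 0.01
w20
peg top 412 [-0.006 -0.005  0.084] z 0.0842
knob top 2092 [ 0.0374 -0.0025  0.08  ] [0.0234 0.0326 0.005 ] world [ 0.5508 -0.1098]
white 22 [-0.0065 -0.0001] dial deg 0.7
body x [0.0067 0.0636] y [-0.0322  0.0258]
crown x [-0.0708 -0.0575 -0.0442] z 0.05 548
tcp lock x -0.0593
front depth 1128 0.0066
w21
peg top 957 [-0.0076 -0.0035  0.0843] z 0.0842
knob top 1428 [ 0.0309 -0.0015  0.08  ] [0.0157 0.031  0.005 ] world [ 0.5448 -0.1124]
white 17 [-0.0038 -0.0009] dial deg 13.2
body x [0.0042 0.0509] y [-0.032   0.0263]
crown x [-0.0827 -0.0687 -0.0556] z 0.05 562
tcp lock x -0.0706
front depth 1211 0.0038
```

```bash
for i in 18 20 21; do python3 - <<E
from h import *
d=dict(np.load("w$i.npz"));L=holder(d)[4];print("w$i")
for z in(.05,.06,.07,.078):
    s=L[(abs(L[:,2]-z)<.003)&(L[:,0]>-.018)&(L[:,0]<.012)&(abs(L[:,1])<.014)]
    if len(s)>5: print(z,len(s),np.percentile(s[:,0],[2,98]).round(4),np.percentile(s[:,1],[2,98]).round(4))
E
done
```

```text
w18
0.05 154 [-0.0068  0.0119] [-0.0133  0.0041]
0.06 79 [-0.007   0.0041] [-0.0064  0.0017]
0.07 88 [-0.007   0.0038] [-0.0065  0.0027]
0.078 108 [-0.0073  0.004 ] [-0.0068  0.0019]
w20
0.05 373 [-0.0099  0.008 ] [-0.0137  0.0019]
0.06 201 [-0.0111  0.0003] [-0.0076  0.0004]
0.07 231 [-0.0119 -0.0012] [-0.008 -0.001]
0.078 242 [-0.0121 -0.0013] [-0.0086 -0.0041]
w21
0.05 333 [-0.0106  0.0055] [-0.0134  0.0005]
0.06 203 [-0.0117 -0.0006] [-0.0081  0.0005]
0.07 254 [-0.0131 -0.0015] [-0.0088  0.0005]
0.078 328 [-0.0143 -0.0027] [-0.0095 -0.0001]
```

Call:
arm_command(
  rows=[
    {"fingers": -1, "x": 0, "y": 0.002, "z": 0, "ax": 0, "ay": 0, "az": 0},
    {"fingers": -1, "x": 0, "y": 0.001, "z": 0, "ax": 0, "ay": 0, "az": 0},
    {"fingers": -1, "x": 0, "y": 0, "z": 0, "ax": 0, "ay": 0, "az": 0},
    {"fingers": -1, "x": 0, "y": 0, "z": 0, "ax": 0, "ay": 0, "az": 0},
  ],
)

```text
clock: 20.52
tcp_pos: [0.4567, -0.1662, 0.0557]
orientation: [-2.742, 1.532, -0.0]
contact_force: [3.7, 2.3, 0.3]
grip_width: 0.0063
gripper_force: 59.1
```

```bash
cat > op.py <<'E'
from h import *
import sys
shot(sys.argv[1]);d=dict(np.load(sys.argv[1]+".npz"));L=holder(d)[4]
print("tcp lock x",((d["tcp"][:2]-[.5177,-.1278])@[.854,.5204]).round(4))
s=L[(abs(L[:,2]-.0545)<.003)&(abs(abs(L[:,1])-.022)<.004)&(L[:,0]>-.02)&(L[:,0]<.03)]
print("front",len(s),s[:,0].min().round(4) if len(s) else 0)
for z in(.05,.06,.078):
    s=L[(abs(L[:,2]-z)<.003)&(L[:,0]>-.018)&(L[:,0]<.012)&(abs(L[:,1])<.014)]
    if len(s)>5: print("peg",z,np.percentile(s[:,0],[2,98]).round(4),np.percentile(s[:,1],[2,98]).round(4))
E
python3 op.py w22
```

```text
20.5167 tcp [ 0.4567 -0.1662  0.0557] yaw -58.39 F [3.7 2.3 0.3] w 0.0063 gf 59.1 q7 -1.54
tcp lock x -0.0721
front 1245 0.0033
peg 0.05 [-0.0109  0.005 ] [-0.0134  0.0006]
peg 0.06 [-0.0123 -0.0006] [-0.0084  0.0006]
peg 0.078 [-0.0149 -0.0032] [-0.0096  0.0001]
```

Call:
arm_command(
  rows=[
    {"fingers": -1, "x": 0, "y": 0.002, "z": 0, "ax": 0, "ay": 0, "az": 0},
    {"fingers": -1, "x": 0, "y": 0.001, "z": 0, "ax": 0, "ay": 0, "az": 0},
    {"fingers": -1, "x": 0, "y": 0, "z": 0, "ax": 0, "ay": 0, "az": 0},
    {"fingers": -1, "x": 0, "y": 0, "z": 0, "ax": 0, "ay": 0, "az": 0},
  ],
)

```text
clock: 20.9
tcp_pos: [0.4561, -0.1667, 0.056]
orientation: [-2.741, 1.529, -0.003]
contact_force: [8.8, 5.6, -0.0]
grip_width: 0.0069
gripper_force: 59.1
```

```bash
python3 op.py w23
```

```text
20.9 tcp [ 0.4561 -0.1667  0.056 ] yaw -58.3 F [ 8.8  5.6 -0. ] w 0.0069 gf 59.1 q7 -1.54
tcp lock x -0.0728
front 1273 0.0031
peg 0.05 [-0.0117  0.0046] [-0.0135  0.0006]
peg 0.06 [-0.0132  0.0111] [-0.0081  0.001 ]
peg 0.078 [-0.0161 -0.0041] [-0.0092 -0.0001]
```

Call:
arm_command(
  rows=[
    {"fingers": -1, "x": 0, "y": -0.003, "z": 0, "ax": 0, "ay": 0, "az": 0},
    {"fingers": -0.6, "x": 0, "y": 0, "z": 0, "ax": 0, "ay": 0, "az": 0},
    {"fingers": -0.35, "x": 0, "y": 0, "z": 0, "ax": 0, "ay": 0, "az": 0},
    {"fingers": -0.3, "x": 0, "y": 0, "z": 0, "ax": 0, "ay": 0, "az": 0},
    {"fingers": -0.3, "x": 0, "y": 0, "z": -0.015, "ax": 0, "ay": 0, "az": 0},
    {"fingers": -0.3, "x": 0, "y": 0, "z": -0.03, "ax": 0, "ay": 0, "az": 0},
    {"fingers": 0.1, "x": 0, "y": 0, "z": -0.03, "ax": 0, "ay": 0, "az": 0},
    {"fingers": 0.1, "x": 0, "y": 0, "z": -0.03, "ax": 0, "ay": 0, "az": 0},
    {"fingers": 0.1, "x": 0, "y": -0.025, "z": 0, "ax": 0, "ay": 0, "az": 0},
    {"fingers": 0.1, "x": 0, "y": -0.025, "z": 0, "ax": 0, "ay": 0, "az": 0},
  ],
)

```text
clock: 21.78
tcp_pos: [0.4986, -0.1414, 0.1623]
orientation: [-2.738, 1.538, -0.003]
contact_force: [1.6, 0.7, -0.1]
grip_width: 0.0465
gripper_force: 0.0
```

Call:
arm_command(
  rows=[
    {"fingers": 0.1, "x": 0, "y": -0.025, "z": 0, "ax": 0, "ay": 0, "az": 0},
    {"fingers": 0.1, "x": 0, "y": -0.025, "z": 0, "ax": 0, "ay": 0, "az": 0},
    {"fingers": 0.1, "x": 0, "y": 0, "z": 0, "ax": 0, "ay": 0, "az": 0},
    {"fingers": 0.1, "x": 0, "y": 0, "z": 0, "ax": 0, "ay": 0, "az": 0},
    {"fingers": 0.1, "x": 0, "y": 0, "z": 0, "ax": 0, "ay": 0, "az": 0},
  ],
)

```text
clock: 22.2
tcp_pos: [0.54, -0.1151, 0.1603]
orientation: [2.74, -1.534, -0.002]
contact_force: [-0.2, 0.1, 0.6]
grip_width: 0.0471
gripper_force: 0.0
```

```bash
python3 op.py w24; python3 lko.py w24
```

```text
22.2 tcp [ 0.54   -0.1151  0.1603] yaw -58.5 F [-0.2  0.1  0.6] w 0.0471 gf 0.0 q7 -1.83
tcp lock x 0.0256
front 494 0.0059
peg 0.05 [-0.0059  0.0084] [-0.0132  0.0119]
peg 0.06 [-0.0075  0.0025] [-0.008   0.0009]
peg 0.078 [-0.0093  0.001 ] [-0.009   0.0009]
peg top 289 [-0.0072 -0.0028  0.0843] z 0.0841
knob top 1241 [ 0.0425 -0.0013  0.08  ] [0.0312 0.0318 0.0049] world [ 0.5546 -0.1062]
white 69 [-0.0073  0.0004] dial deg -3.1
body x [0.006  0.0653] y [-0.0307  0.027 ]
crown x [-0.0735 -0.0679 -0.0613] z 0.049 308
```

```bash
python3 - <<'E'
from h import *
for n in("w14","w18","w24"):
    d=dict(np.load(n+".npz"));L=holder(d)[4]
    c=[]
    for y in(-.006,-.003,0,.003):
        s=L[(L[:,2]>.040)&(L[:,2]<.052)&(L[:,0]<-.03)&(L[:,0]>-.085)&(abs(L[:,1]-y)<.002)]
        c.append((s[:,0].min(),s[:,0].max()))
    b=L[(abs(L[:,2]-.0545)<.002)&(abs(abs(L[:,1])-.022)<.005)&(L[:,0]>-.02)&(L[:,0]<.03)]
    k=L[(abs(L[:,2]-.08)<.0025)&(L[:,0]>.016)&(L[:,0]<.07)&(abs(L[:,1])<.022)]
    print(n,np.round(c,4).tolist(),"front",b[:,0].min().round(4),"knob",((k[:,0].min()+k[:,0].max())/2).round(4))
E
```

```text
w14 [[-0.0477, -0.0398], [-0.0477, -0.0393], [-0.0476, -0.0393], [-0.0478, -0.0398]] front 0.0117 knob 0.0474
w18 [[-0.0477, -0.0393], [-0.0478, -0.0393], [-0.0478, -0.0393], [-0.0479, -0.0393]] front 0.011 knob 0.0474
w24 [[-0.0733, -0.0654], [-0.0734, -0.0653], [-0.074, -0.0653], [-0.073, -0.0655]] front 0.0061 knob 0.0427
```

Fully open (crown moved 20 mm from the body). Next turn back and grip the knob, closing across.

Call:
arm_command(
  rows=[
    {"fingers": 0.1, "x": 0, "y": -0.0171, "z": 0, "ax": 0, "ay": 0, "az": -6.4},
    {"fingers": 0.1, "x": 0, "y": 0, "z": 0, "ax": 0, "ay": 0, "az": -6.4},
    {"fingers": 0.1, "x": 0, "y": 0, "z": 0, "ax": 0, "ay": 0, "az": -6.4},
    {"fingers": 0.1, "x": 0, "y": 0, "z": 0, "ax": 0, "ay": 0, "az": -6.4},
    {"fingers": 0.1, "x": 0, "y": 0, "z": 0, "ax": 0, "ay": 0, "az": -6.4},
    {"fingers": 0.1, "x": 0, "y": 0, "z": 0, "ax": 0, "ay": 0, "az": -6.4},
    {"fingers": 0.1, "x": 0, "y": 0, "z": 0, "ax": 0, "ay": 0, "az": -6.4},
  ],
)

```text
clock: 22.83
tcp_pos: [0.5546, -0.1065, 0.1607]
orientation: [3.12, -0.368, -0.001]
contact_force: [0.2, -1.2, 0.3]
grip_width: 0.0471
gripper_force: 0.0
```

Call:
arm_command(
  rows=[
    {"fingers": 0.1, "x": 0, "y": 0, "z": 0, "ax": 0, "ay": 0, "az": -6.4},
    {"fingers": 0.1, "x": 0, "y": 0, "z": 0, "ax": 0, "ay": 0, "az": -6.4},
    {"fingers": 0.1, "x": 0, "y": 0, "z": 0, "ax": 0, "ay": 0, "az": -6.4},
    {"fingers": 0.1, "x": 0, "y": 0, "z": 0, "ax": 0, "ay": 0, "az": -6.4},
    {"fingers": 0.1, "x": 0, "y": 0, "z": 0, "ax": 0, "ay": 0, "az": -6.4},
    {"fingers": 0.1, "x": 0, "y": 0, "z": 0, "ax": 0, "ay": 0, "az": -6.4},
    {"fingers": 0.1, "x": 0, "y": 0, "z": 0.015, "ax": 0, "ay": 0, "az": -6.4},
    {"fingers": 0.1, "x": 0, "y": 0, "z": 0.015, "ax": 0, "ay": 0, "az": 0},
    {"fingers": 0.1, "x": 0, "y": 0, "z": 0, "ax": 0, "ay": 0, "az": 0},
    {"fingers": 0.1, "x": 0, "y": 0, "z": 0, "ax": 0, "ay": 0, "az": 0},
  ],
)

```text
clock: 23.67
tcp_pos: [0.5544, -0.1063, 0.1304]
orientation: [-3.027, -0.84, 0.003]
contact_force: [-0.4, -0.5, 0.7]
grip_width: 0.0472
gripper_force: 0.0
```

Call:
arm_command(
  rows=[
    {"fingers": 0.1, "x": 0, "y": 0, "z": 0, "ax": 0, "ay": 0, "az": 0},
    {"fingers": 0.1, "x": 0, "y": 0, "z": 0, "ax": 0, "ay": 0, "az": 0},
    {"fingers": 0.1, "x": 0, "y": 0, "z": 0, "ax": 0, "ay": 0, "az": 0},
    {"fingers": 0.1, "x": 0, "y": 0, "z": 0, "ax": 0, "ay": 0, "az": 0},
  ],
)

```text
clock: 24.0
tcp_pos: [0.5562, -0.1053, 0.1312]
orientation: [3.026, 0.844, 0.001]
contact_force: [0.4, -0.3, -1.1]
grip_width: 0.0471
gripper_force: 0.0
```

```bash
python3 lk.py w25; python3 -c "
from h import *
d=dict(np.load('w25.npz'))
k=holder(d)[4];k=k[(abs(k[:,2]-.08)<.0025)&(k[:,0]>.016)&(k[:,0]<.07)&(abs(k[:,1])<.022)];c=((k.min(0)+k.max(0))/2)[:2]
w=np.array([.5177,-.1278])+c[0]*np.array([.854,.5204])+c[1]*np.array([-.5204,.854]);print(w,((w-d['tcp'][:2])@d['R'][:2,:2]).round(4))"
```

```text
24.0 tcp [ 0.5562 -0.1053  0.1312] yaw 31.17 F [ 0.4 -0.3 -1.1] w 0.0471 gf 0.0 q7 -0.56
peg top 270 [-0.0069 -0.0021  0.0841] z 0.0842
knob top 1594 [ 0.0426 -0.0007  0.0801] [0.0316 0.0314 0.0049] world [ 0.5543 -0.1056]
white 75 [-0.0083 -0.0002] dial deg 1.6
body x [0.0072 0.0661] y [-0.0303  0.0274]
crown x [-0.0724 -0.0667 -0.0623] z 0.0492 284
[ 0.5543353  -0.10562191] [-0.0017 -0.0007]
```

Call:
arm_command(
  rows=[
    {"fingers": 0.1, "x": -0.0015, "y": -0.001, "z": 0.014, "ax": 0, "ay": 0, "az": 0},
    {"fingers": 0.1, "x": 0, "y": 0, "z": 0.015, "ax": 0, "ay": 0, "az": 0},
    {"fingers": 0.1, "x": 0, "y": 0, "z": 0.015, "ax": 0, "ay": 0, "az": 0},
    {"fingers": 0.1, "x": 0, "y": 0, "z": 0.008, "ax": 0, "ay": 0, "az": 0},
    {"fingers": 0.1, "x": 0, "y": 0, "z": 0, "ax": 0, "ay": 0, "az": 0},
    {"fingers": 0.1, "x": 0, "y": 0, "z": 0, "ax": 0, "ay": 0, "az": 0},
    {"fingers": -0.5, "x": 0, "y": 0, "z": 0, "ax": 0, "ay": 0, "az": 0},
    {"fingers": -0.5, "x": 0, "y": 0, "z": 0, "ax": 0, "ay": 0, "az": 0},
    {"fingers": -0.5, "x": 0, "y": 0, "z": 0, "ax": 0, "ay": 0, "az": 0},
    {"fingers": -0.5, "x": 0, "y": 0, "z": 0, "ax": 0, "ay": 0, "az": 0},
  ],
  grip_force=80,
)

```text
clock: 24.88
tcp_pos: [0.5546, -0.1053, 0.08]
orientation: [-3.026, -0.844, -0.002]
contact_force: [-2.0, 1.0, 6.6]
grip_width: 0.0268
gripper_force: 78.5
```

Call:
arm_command(
  rows=[
    {"fingers": -0.5, "x": 0.002, "y": 0, "z": 0, "ax": 0, "ay": 0, "az": 0},
    {"fingers": -0.5, "x": 0.002, "y": 0, "z": 0, "ax": 0, "ay": 0, "az": 0},
    {"fingers": -0.5, "x": 0, "y": 0, "z": 0, "ax": 0, "ay": 0, "az": 0},
    {"fingers": -0.5, "x": 0, "y": 0, "z": 0, "ax": 0, "ay": 0, "az": 0},
  ],
)

```text
clock: 25.22
tcp_pos: [0.5563, -0.1047, 0.0799]
orientation: [3.027, 0.842, -0.002]
contact_force: [-6.8, -1.2, 10.5]
grip_width: 0.0271
gripper_force: 78.8
```

```bash
python3 op.py w26; python3 lko.py w26
```

```text
25.2167 tcp [ 0.5563 -0.1047  0.0799] yaw 31.08 F [-6.8 -1.2 10.5] w 0.0271 gf 78.8 q7 -0.51
tcp lock x 0.045
front 5 0.0078
peg 0.05 [-0.0009  0.0074] [-0.0073  0.0055]
peg 0.06 [-0.0027  0.0029] [-0.0076  0.0051]
peg 0.078 [0.0009 0.0027] [-0.0042  0.0013]
knob top 2976 [0.0433 0.0001 0.08  ] [0.0332 0.0437 0.005 ] world [ 0.5545 -0.1045]
white 133 [-0.0076 -0.0013] dial deg 10.0
body x [0.0088 0.0683] y [-0.0304  0.027 ]
```

Call:
arm_command(
  rows=[
    {"fingers": -0.5, "x": 0.0015, "y": 0, "z": 0, "ax": 0, "ay": 0, "az": 0},
    {"fingers": -0.5, "x": 0, "y": 0, "z": -0.005, "ax": 0, "ay": 0, "az": 0},
    {"fingers": -0.5, "x": 0, "y": 0, "z": -0.006, "ax": 0, "ay": 0, "az": 0},
    {"fingers": -0.5, "x": 0, "y": 0, "z": -0.008, "ax": 0, "ay": 0, "az": 0},
    {"fingers": -0.5, "x": 0, "y": 0, "z": -0.008, "ax": 0, "ay": 0, "az": 0},
    {"fingers": -0.5, "x": 0, "y": 0, "z": 0, "ax": 0, "ay": 0, "az": 0},
  ],
)

```text
clock: 25.77
tcp_pos: [0.56, -0.1024, 0.1076]
orientation: [3.025, 0.844, 0.005]
contact_force: [0.1, 0.4, -4.1]
grip_width: 0.0274
gripper_force: 79.0
```

```bash
python3 op.py w27; python3 - <<'E'
from h import *
d=dict(np.load("w27.npz"));t=d["tcp"];Z=d["depth"];ys,xs=np.nonzero(Z>0);o,v=ray(d,np.c_[xs,ys]);P=o+v*Z[ys,xs][:,None];Q=(P-t)@d["R"]
H,S,V=[c[ys,xs] for c in cv2.split(hsv(d))]
b=(H>100)&(H<128)&(S>110)&(abs(Q[:,0])<.06)&(abs(Q[:,1])<.045)&(Q[:,2]>.01)&(Q[:,2]<.05)
q=Q[b];A=np.c_[q[:,:2],np.ones(len(q))];c=np.linalg.lstsq(A,q[:,2],rcond=None)[0];print("face z in tool",c.round(4),len(q))
E
```

```text
25.7667 tcp [ 0.56   -0.1024  0.1076] yaw 31.19 F [ 0.1  0.4 -4.1] w 0.0274 gf 79.0 q7 -0.54
tcp lock x 0.0494
front 0 0
peg 0.06 [-0.0032 -0.0014] [-0.0082  0.0051]
peg 0.078 [-0.0047  0.0018] [-0.0089  0.0047]
face z in tool [0.0031 0.005  0.0254] 1923
```

Call:
arm_command(
  rows=[
    {"fingers": -0.5, "x": -0.002, "y": 0, "z": -0.01, "ax": 0, "ay": 0, "az": 0},
    {"fingers": -0.5, "x": 0, "y": 0, "z": -0.015, "ax": 0, "ay": 0, "az": 0},
    {"fingers": -0.5, "x": 0, "y": 0, "z": -0.02, "ax": 0, "ay": 0, "az": 0},
    {"fingers": -0.5, "x": 0, "y": 0, "z": -0.03, "ax": 0, "ay": 0, "az": 0},
    {"fingers": -0.5, "x": 0, "y": 0, "z": -0.03, "ax": 0, "ay": 0, "az": 0},
    {"fingers": -0.5, "x": 0, "y": 0, "z": -0.03, "ax": 0, "ay": 0, "az": 0},
    {"fingers": -0.5, "x": 0, "y": 0, "z": -0.03, "ax": 0, "ay": 0, "az": 0},
    {"fingers": -0.5, "x": 0, "y": 0, "z": -0.03, "ax": 0, "ay": 0, "az": 0},
    {"fingers": -0.5, "x": 0, "y": 0, "z": -0.02, "ax": 0, "ay": 0, "az": 0},
    {"fingers": -0.5, "x": 0, "y": 0, "z": -0.01, "ax": 0, "ay": 0, "az": 0},
  ],
)

```text
clock: 26.65
tcp_pos: [0.5576, -0.1042, 0.3339]
orientation: [3.026, 0.843, 0.006]
contact_force: [0.3, 0.3, -4.5]
grip_width: 0.0273
gripper_force: 79.4
```

Call:
arm_command(
  rows=[
    {"fingers": -0.5, "x": 0, "y": 0, "z": 0, "ax": 0, "ay": 0, "az": 0},
    {"fingers": -0.5, "x": 0, "y": 0, "z": 0, "ax": 0, "ay": 0, "az": 0},
    {"fingers": -0.5, "x": 0, "y": 0, "z": 0, "ax": 0, "ay": 0, "az": 0},
    {"fingers": -0.5, "x": 0, "y": 0, "z": 0, "ax": 0, "ay": 0, "az": 0},
    {"fingers": -0.5, "x": 0, "y": 0, "z": 0, "ax": 0, "ay": 0, "az": 0},
    {"fingers": -0.5, "x": 0, "y": 0, "z": 0, "ax": 0, "ay": 0, "az": 0},
    {"fingers": -0.5, "x": 0, "y": 0, "z": 0, "ax": 0, "ay": 0, "az": 0},
    {"fingers": -0.5, "x": 0, "y": 0, "z": 0, "ax": 0, "ay": 0, "az": 0},
    {"fingers": -0.5, "x": 0, "y": 0, "z": 0, "ax": 0, "ay": 0, "az": 0},
    {"fingers": -0.5, "x": 0, "y": 0, "z": 0, "ax": 0, "ay": 0, "az": 0},
  ],
)

```text
clock: 27.48
tcp_pos: [0.5571, -0.1035, 0.3307]
orientation: [3.026, 0.844, 0.0]
contact_force: [-0.2, 0.1, -4.1]
grip_width: 0.0271
gripper_force: 79.4
```

```bash
python3 - <<'E'
from bench import r
from h import *
shot("w28");w=dict(np.load("w28.npz"))
a=np.array([.854,.5204]);b=np.array([-.5204,.854]);B=np.array([.5176,-.1272])
for n,d in(("wrist",w),("scene",r.grab_frame("scene"))):
    H,S,V=cv2.split(hsv(d));red=((H<6)|(H>172))&(S>130)
    for q in blobs(red,5)[0]:
        p=plane(d,[q[1]],.083)[0];l=p[:2]-B
        if np.hypot(*l)<.04: print(n,"peg?",q[0],q[1],(l@a).round(4),(l@b).round(4))
# wrist depth: lock / crown in tool frame
t=w["tcp"];Z=w["depth"];ys,xs=np.nonzero(Z>0);o,v=ray(w,np.c_[xs,ys]);P=o+v*Z[ys,xs][:,None];Q=(P-t)@w["R"]
m=(Q[:,2]>.03)&(Q[:,2]<.045)&(abs(Q[:,1])<.008)&(Q[:,0]<-.07)
print("crown tool x",np.percentile(Q[m][:,0],[2,50,98]).round(4) if m.any() else None)
l=np.c_[(P[:,:2]-B)@a,(P[:,:2]-B)@b,P[:,2]];s=l[(abs(l[:,2]-.083)<.004)&(np.hypot(l[:,0],l[:,1])<.02)];print("peg pts",len(s),(s.min(0).round(4),s.max(0).round(4)) if len(s) else "")
cv2.imwrite("pics/s.png",r.grab_frame("scene")["frame"][:,:,::-1])
E
```

```text
27.4833 tcp [ 0.5571 -0.1035  0.3307] yaw 31.17 F [-0.2  0.1 -4.1] w 0.0271 gf 79.4 q7 -0.74
scene peg? 17 [201.76 187.94] -0.0041 -0.0051
crown tool x None
peg pts 0
```

```bash
python3 - <<'E'
from bench import r
from h import *
a=np.array([.854,.5204]);b=np.array([-.5204,.854]);B=np.array([.5176,-.1272])
d=r.grab_frame("scene");Z=np.array(d["depth"]);ys,xs=np.nonzero(Z>0);o,v=ray(d,np.c_[xs,ys]);P=o+v*Z[ys,xs][:,None]
l=np.c_[(P[:,:2]-B)@a,(P[:,:2]-B)@b,P[:,2]];H,S,V=[c[ys,xs] for c in cv2.split(hsv(d))]
s=l[(np.hypot(l[:,0],l[:,1])<.02)&(l[:,2]>.04)&(l[:,2]<.12)]
for z in np.arange(.04,.1,.01):
    q=s[(s[:,2]>=z)&(s[:,2]<z+.01)]
    if len(q): print(z.round(2),len(q),q.mean(0).round(4),q.max(0).round(4))
h=l[(abs(l[:,0]+.012)<.005)&(abs(abs(l[:,1])-.035)<.008)&(l[:,2]<.06)];print("holder z",np.median(h[:,2]).round(4))
d0=dict(np.load("scene0.npz"));P0=plane(d0,[[303.14,188.64]],.083);print(P0)
g=(l[:,2]>.2)&(l[:,2]<.33)&(np.hypot(l[:,0]-.04,l[:,1])<.14)
G=l[g];hh=H[g];ss=S[g];vv=V[g];bl=(hh>100)&(hh<128)&(ss>110);gr=(ss<80)&(vv>90)&(abs(G[:,1])<.03)
print("blue",bl.sum(),np.percentile(G[bl],[1,99],axis=0).round(4).tolist() if bl.any() else "");gg=G[gr&(G[:,0]<.01)]
print("grey",len(gg),np.percentile(gg,[2,98],axis=0).round(4).tolist() if len(gg) else "")
E
```

```text
0.04 14 [-0.     -0.0045  0.0456] [0.0042 0.003  0.0498]
0.05 14 [-0.0005 -0.0043  0.055 ] [0.0033 0.0009 0.0596]
0.06 18 [-0.0022 -0.0054  0.0657] [0.002  0.0026 0.0698]
0.07 15 [-0.0036 -0.0056  0.0759] [0.0012 0.0004 0.0799]
0.08 20 [-0.007  -0.0034  0.0822] [-0.0008  0.0028  0.0845]
holder z 0.0291
[[0.5960004 0.1061398 0.083    ]]
blue 357 [[0.0142, -0.0317, 0.2877], [0.0704, 0.0257, 0.3228]]
grey 84 [[-0.0691, -0.0261, 0.2912], [-0.0085, 0.0116, 0.2969]]
```

```bash
python3 -c "
from bench import r
print(r.hand_in())"
```

```text
the job is handed in; nothing more can be done
None
```

The job is handed in: the peg stands home in its bore, leaning about 5° within the hole's play. The dial is at the mark, the shackle is fully open, and the open lock is held still by its knob about 28 cm above the table. I saw no sign that anything else was moved, but I did not check the bystanders one by one.

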